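# Set up the table grill for corn

### The arm

A 6-joint arm with a two-finger parallel gripper is mounted at the origin on the work surface. World frame = base frame: x ahead of the robot, y to its left, z up, the work surface at z = 0. Lengths are in m, angles in rad, forces in N, time in s.
With the tool pointing down it reaches from about 0.275 to 0.85 m from the base axis. Payload 19 kg.
Tool frame: the origin (TCP) lies midway between the tips of the shut fingers; the grasp point (between the pads) lies 19 mm behind it (ctrl.grasp_offset is the distance from the TCP to the grasp point, in m); x points along the fingers, y is the direction in which the jaws open and shut, and the axes are right-handed (so a half turn about x gives the same grasp; the last joint's range is limited). The gripper opens to 85 mm and grips with 20 to 120 N. Pads are 22 mm wide; open, the fingers measure 114 mm over their backs; the gripper's body (76 mm by 85 mm) begins 54 mm behind the grasp point. The pads swing forward as they close: fully open they stand 13 mm farther back than shut.
Start: joints at [1.002, 0.15, 1.437, -0, 1.554, -0.134], TCP at [0.242, 0.521, 0.231] pointing down, gripper open.
Joint ranges: [-2.8, 2.8], [-0.68, 2.1], [0.12, 2.68], [-1.39, 4.53], [0.16, 2.79], [-2.81, 2.81]. Speed limits (rad/s): [1.89, 1.89, 2.22, 3.01, 3.01, 3.01].

### API

Orientations are given as a unit quaternion [x, y, z, w].
In Python, from workcell import ctrl gives the robot as it stands. The module is installed in compiled form; this text tells all that it offers.
- The arm moves only by the tool move_arm, never from a script. Its argument "rows" is one flat list of numbers, 5 for each row, row after row: the shift along the world's x, y, z in cm, then the turn about the world's z in degrees, then the opening in per cent of the stroke, from 0 (shut) to 100 (fully open). In form: [tx, ty, tz, twist, gripper, tx, ty, tz, twist, gripper, ...]. A call has 1 to 12 rows; each row shifts and turns the pose as measured when the row begins; what a row does not reach is not made up. A row lasts 1/10 s, in which the tool goes at most 50 mm and 8.59 degrees, less where a joint would pass 70% of its speed; a pose out of reach is approached as far as the arm can. A call with a gripper value outside its range is refused whole. The fingers move at their own pace and stop on an object; "newtons" is the grip in N (left out, the last holds). Time passes only in rows, so rows that do not move let the fingers close. It gives the time, the measured TCP pose, the force and the opening at its end, in the units of the state.
- ctrl.state(): the state, without advancing time (a new reading comes with each control period).
- ctrl.get_image(name): name is "side" or "top" or "wrist"; returns the picture (480x640x3 uint8, red, green, blue); there is no depth.
- ctrl.camera_params(name): a dict with "fx", "fy", "cx", "cy" (pixels), "R" (3x3) and "t" (3): a world point X has camera coordinates R X + t; the wrist camera has in their place "tool_from_camera" (4x4, takes a point from camera to tool coordinates, whose origin is the TCP and whose axes are the tool frame's). Camera axes: x right, y down, z forward; pixel columns grow to the right and rows downward; lengths in m; the calibration is good to about 2 mm. A picture is of the moment at which its call begins: read the wrist's pose just before it. camera_params takes no time and is no camera call.
- ctrl.hand_in(): hands the job in, once; it reports no verdict.
The state is a dict: "t": time; "joint_pos": joint angles; "qvel": joint speeds; "effort": joint torques, N m; "ee_pos": TCP position; "ee_rot": TCP orientation; "wrist_force": force on the tool from outside, world axes, zero at the start; "torque": the same for the moment, N m; "opening": opening from 0.0 (shut) to 1.0 (fully open).
Only numpy, scipy, OpenCV 4.12 (cv2) and the standard library are available. Lean on these libraries where they do the work, as an engineer would, in place of code of your own. Each camera call takes 0.05 s, during which the arm holds its last target.

### The job

Get the electric table grill ready for grilling corn: take the green spatula off the grate and lay it lengthwise in the blue spoon rest, lay every piece of corn from the chopping board flat on the grate, and set the element-height lever with the red ball to its fourth mark, counting from the side nearest the robot. Only when all of that is done, turn the thermostat knob, which is off or nearly off at the start, up to 200. Leave the other things on the counter where they are.

Things in the scene. Friction and masses are not known exactly. Their poses are not given: they have to be found in the camera images.
- grate (a point): Centre of the top of the grill's grate: level steel bars, 236 (x) x 244 (y) mm, 100 mm above the counter, nothing standing up around it; treat it as a flat plate, fingers do not pass between the bars. x points away from the robot, y left along the grill, z up. A heating element below the bars rises as the lever moves.
- grill: Steel electric table grill, fixed; origin on the counter under the grate's centre, axes as the grate's. Right of the grate is a black control box, its flat top also 100 mm high, 240 mm along x, from y = -126 to -242 mm, with the thermostat on it. The height lever stands beside the left end.
- dial_grip (a point): Thermostat knob, middle of its grip: vertical axis at x = -15, y = -184 mm in the grate's axes, 24 mm above the box's top. A black skirt (60 mm across, top 10 mm above the box) carries a grey bar 54 mm long, 14 mm wide, top 35 mm above the box. This point turns with the knob: x runs along the bar towards its white pointer line.
- thermostat (a joint): Thermostat angle, rad, 0 to 4.2 between stops, growing clockwise from above; stays where left (friction 0.05 N m, no clicks). At 0 (off, short red mark) the pointer is to the grate's +x. Long white marks every 0.8 rad: 50 at 0.8, 100 at 1.6, 150 at 2.4, 200 at 3.2, 250 at 4.0 (short ticks half way). Starts between 0 and 0.7.
- lever_pivot (a point): Pivot of the element-height lever, 158 mm left of the grate's centre (in the grate's y) and 60 mm above the counter. The lever swings about the grate's y axis. Does not turn with the lever.
- lever_ball (a point): Centre of the red ball (32 mm across) at the lever's end, 130 mm from the pivot on a straight 10 mm rod; it can be pinched from above with the fingers to its left and right (along the grate's y).
- height_lever (a joint): Lever angle, rad, -0.02 to 1.22; stays where left (friction 0.25 N m). At 0 it leans 0.6 rad from vertical to the robot (grate's -x), at 0.6 it is upright, then away: ball at x = 0.130 sin(angle - 0.6), z = 0.130 cos(angle - 0.6) from the pivot. Five white marks on the quadrant's edge: first at 0, second 0.3, third 0.6, fourth 0.9, fifth 1.2.
- board: Wooden chopping board, fixed, 270 (x) x 200 (y) x 12 mm; origin under its centre. The corn starts on it.
- spatula: Green silicone spatula, 240 mm long, lying flat, bottom flush; at first on the grate. Origin at the middle of its length on its underside; x towards the blade, z up. Handle 18 mm wide, 14 mm thick, from x = -120 to 40 mm; blade 58 mm wide, 6 mm thick, from x = 40 to 120 mm. 90 g, balances near x = 10 mm.
- spatula_grip (a point): Grip point of the spatula: on the handle 5 mm blade-wards of the origin, 7 mm above its underside.
- rest: Blue ceramic spoon rest, a fixed shallow tray 300 (x, its length) x 105 (y) x 14 mm high, walls 6 mm; origin under its centre, floor 6 mm above the counter. The spatula may lie either way round in it.
- bowl: Bystander: white ceramic bowl, 124 mm across, 62 mm high; origin under its centre.
- ladle: Bystander: steel ladle, about 270 mm long, lying; origin under its cup, handle to its -x.
- sauce: Bystander: red sauce bottle with green cap, 60 mm across, 170 mm high, standing; origin under its centre.
- mug: Bystander: blue mug, 76 mm across, 85 mm high, standing; origin under its centre.
- corn1: Piece of sweet corn on the cob (absent in some starts), rigid, 92 mm long, 44 mm thick (slightly eight-sided, does not roll easily), 80 to 170 g. Origin at its centre, x along its length.
- corn2: Piece of sweet corn on the cob (absent in some starts), rigid, 92 mm long, 44 mm thick (slightly eight-sided, does not roll easily), 80 to 170 g. Origin at its centre, x along its length.
- corn3: Piece of sweet corn on the cob (absent in some starts), rigid, 92 mm long, 44 mm thick (slightly eight-sided, does not roll easily), 80 to 170 g. Origin at its centre, x along its length.
- corn4: Piece of sweet corn on the cob (absent in some starts), rigid, 92 mm long, 44 mm thick (slightly eight-sided, does not roll easily), 80 to 170 g. Origin at its centre, x along its length.

How it is judged:
By the outcome, as a careful person would: the job done as asked, in the order asked, and still so for the second after the job is handed in, with the robot touching nothing.
Of corn1, corn2, corn3, corn4 only 3 to 4 are there at a start; the rules pass over those that are not, and their reading is None.
At some moment in a run one of corn1, corn2, corn3, corn4 may be knocked a few centimetres aside while the robot is not near it.
Once in a run the grip may slacken for a moment while it holds something.
It also fails if it takes over 210 s, if anything falls off the work surface, if the arm or the gripper's body presses on something with over 40 N, if the wrist force passes 120 N, or if a joint passes its speed limit or range.

## Working session

There is one attempt and no reset: what is moved stays moved. The work goes in short steps, Python scripts to look and compute and a tool call to move; the robot and the scene stay as the last step left them, time stands still between calls to the robot, and variables do not carry over. Pictures are saved under pics/ and viewed, and the job is handed in when it is done.

Besides the shell and the picture viewer there is one more tool, called after "Emit:" as a command line: name --argument value ..., lists and objects as JSON in quotes. move_arm: Moves the arm, as the interface text tells. Its arguments: {"type":"object","properties":{"rows":{"type":"array"},"newtons":{"type":"number"}},"required":["rows"]}

```bash
mkdir -p pics; python3 - <<'E'
from workcell import ctrl
import cv2
print(ctrl.state())
for n in ["top","side","wrist"]:
    im=ctrl.get_image(n); cv2.imwrite(f"pics/{n}0.png",im[:,:,::-1])
    p=ctrl.camera_params(n); print(n,p)
print(ctrl.grasp_offset)
E
```

```text
{'t': 0.0, 'joint_pos': array([ 1.00198457e+00,  1.50972872e-01,  1.43799432e+00,  4.43455255e-05,
        1.55379386e+00, -1.34035749e-01]), 'qvel': array([-0.00108094, -0.00164372, -0.00014727,  0.00033955, -0.00011328,
       -0.00036534]), 'effort': array([-5.31910828e-04, -7.13061690e+01, -5.70881832e+01, -2.83422787e-04,
        8.83346511e-03, -7.13099007e-05]), 'ee_pos': array([0.24209247, 0.52129775, 0.23070121]), 'ee_rot': array([ 0.15212647,  0.69062115, -0.15289137,  0.69030732]), 'wrist_force': array([-0.14118799,  0.50391898,  0.40678325]), 'torque': array([ 0.0157137 ,  0.03928684, -0.0425    ]), 'opening': 0.9970808872299267}
top {'fx': 467.3133096965767, 'fy': 467.3133096965767, 'cx': 317.61520659457335, 'cy': 240.4012267908933, 'R': array([[ 7.38985891e-03, -9.99971508e-01,  1.54050766e-03],
       [-9.90744415e-01, -7.53046336e-03, -1.35531533e-01],
       [ 1.35539272e-01, -5.24690456e-04, -9.90771836e-01]]), 't': array([-0.05173607,  0.58254539,  1.2491913 ])}
side {'fx': 622.7920041158162, 'fy': 622.7920041158162, 'cx': 315.72277702865046, 'cy': 244.52986957474914, 'R': array([[ 0.75382986, -0.6570474 ,  0.00540824],
       [-0.49415454, -0.57232956, -0.65440825],
       [ 0.43307254,  0.49063997, -0.75612207]]), 't': array([-0.45254703,  0.31632033,  1.55697889])}
wrist {'fx': 342.380156953311, 'fy': 342.380156953311, 'cx': 319.39252646924865, 'cy': 234.78779818804753, 'tool_from_camera': array([[-6.29332913e-04, -2.75687601e-01,  9.61247081e-01,
        -1.43063885e-01],
       [ 9.99999798e-01, -9.24020084e-05,  6.28203414e-04,
        -8.38778635e-05],
       [-8.43667316e-05,  9.61247282e-01,  2.75687604e-01,
        -7.02305666e-02],
       [ 0.00000000e+00,  0.00000000e+00,  0.00000000e+00,
         1.00000000e+00]])}
0.0187
```

View pics/top0.png

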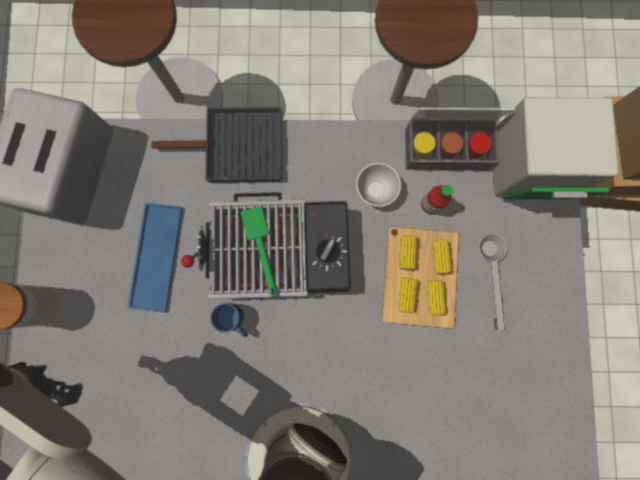

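View pics/side0.png

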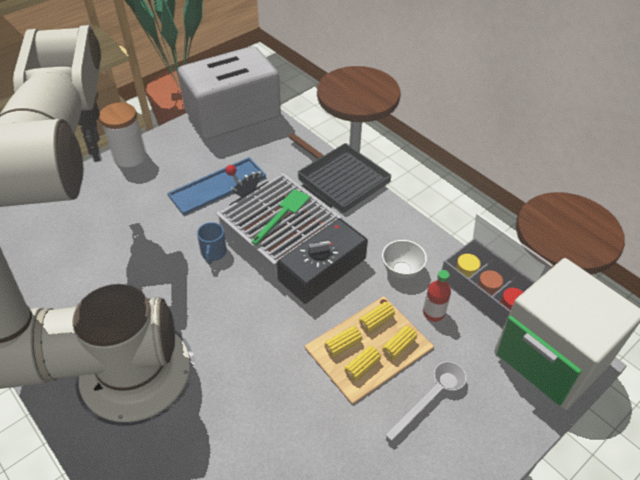

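View pics/wrist0.png

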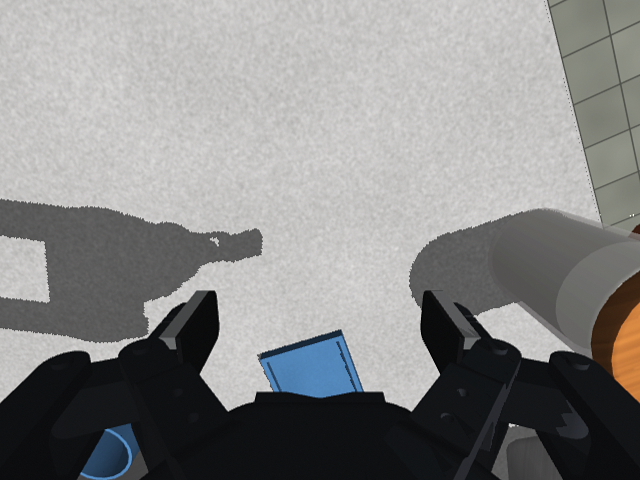

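The top picture shows four pieces of corn on the board (around 425,275), the spatula on the grate (245–275, 210–295), the rest at (155,258), the red ball at (187,261), and the knob at (330,250). I'll zoom in for accurate pixel positions.

```bash
cat > h.py <<'E'
import numpy as np, cv2
from workcell import ctrl
def ray(n,u,v,st=None):
    p=ctrl.camera_params(n)
    d=np.array([(u-p['cx'])/p['fx'],(v-p['cy'])/p['fy'],1.])
    if n=='wrist':
        from scipy.spatial.transform import Rotation as Ro
        T=p['tool_from_camera']; R=Ro.from_quat(st['ee_rot']).as_matrix()
        return R@T[:3,3]+st['ee_pos'], R@T[:3,:3]@d
    return -p['R'].T@p['t'], p['R'].T@d
def atz(n,u,v,z,st=None):
    o,d=ray(n,u,v,st); return o+d*(z-o[2])/d[2]
def tri(*rays):
    A=np.zeros((3,3));b=np.zeros(3)
    for o,d in rays:
        d=d/np.linalg.norm(d);P=np.eye(3)-np.outer(d,d);A+=P;b+=P@o
    X=np.linalg.solve(A,b)
    r=[np.linalg.norm(np.cross(X-o,d/np.linalg.norm(d))) for o,d in rays]
    return X,r
def proj(n,X,st=None):
    p=ctrl.camera_params(n)
    if n=='wrist':
        from scipy.spatial.transform import Rotation as Ro
        T=p['tool_from_camera']; R=Ro.from_quat(st['ee_rot']).as_matrix()
        c=T[:3,:3].T@(R.T@(np.array(X)-st['ee_pos'])-T[:3,3])
    else: c=p['R']@np.array(X)+p['t']
    return c[0]/c[2]*p['fx']+p['cx'],c[1]/c[2]*p['fy']+p['cy']
def crop(im,x0,y0,w,h,s,name):
    c=cv2.resize(im[y0:y0+h,x0:x0+w],None,fx=s,fy=s,interpolation=cv2.INTER_CUBIC)
    cv2.imwrite(name,c)
def comps(im,lo,hi,mina=30,roi=None):
    hsv=cv2.cvtColor(im[:,:,::-1].copy(),cv2.COLOR_BGR2HSV)
    m=cv2.inRange(hsv,lo,hi)
    if roi: 
        k=np.zeros_like(m);x0,y0,x1,y1=roi;k[y0:y1,x0:x1]=255;m&=k
    n,l,s,c=cv2.connectedComponentsWithStats(m)
    out=[]
    for i in range(1,n):
        if s[i,4]>=mina:
            ys,xs=np.where(l==i); out.append((s[i,4],c[i],cv2.minAreaRect(np.stack([xs,ys],1).astype(np.float32)),s[i,:4]))
    return out
E
python3 - <<'E'
import cv2
from h import *
t=cv2.imread('pics/top0.png');s=cv2.imread('pics/side0.png')
crop(t,120,180,240,160,3.3,'pics/tc1.png')
crop(t,375,215,140,120,5,'pics/tc2.png')
crop(s,160,150,220,160,3.5,'pics/sc1.png')
T=t[:,:,::-1];S=s[:,:,::-1]
for nm,im,roi in (('top',T,(380,220,465,335)),('side',S,(300,290,440,410))):
    print(nm,'yellow'); [print(x) for x in comps(im,(22,150,60),(35,255,255),30,roi)]
for nm,im in (('top',T),('side',S)):
    print(nm,'green'); [print(x) for x in comps(im,(50,150,50),(75,255,255),30)]
    print(nm,'blue'); [print(x) for x in comps(im,(100,100,50),(118,255,255),100)]
    print(nm,'red'); [print(x) for x in comps(im,(0,170,80),(5,255,255),20)]
E
```

```text
top yellow
(np.int32(522), array([407.66666667, 251.95977011]), ((407.6606750488281, 251.626708984375), (15.934326171875, 33.343170166015625), 2.726310968399048), array([399, 235,  18,  34], dtype=int32))
(np.int32(534), array([441.38576779, 256.3071161 ]), ((441.3482971191406, 256.1793518066406), (33.13514709472656, 16.27691650390625), 85.2363510131836), array([433, 240,  18,  34], dtype=int32))
(np.int32(539), array([407.3432282 , 294.77736549]), ((407.3719482421875, 294.65240478515625), (16.343868255615234, 33.46075439453125), 6.34019136428833), array([398, 278,  20,  35], dtype=int32))
(np.int32(551), array([435.92196007, 297.50272232]), ((435.89593505859375, 297.5431213378906), (33.842350006103516, 16.244327545166016), 85.91438293457031), array([427, 281,  19,  34], dtype=int32))
side yellow
(np.int32(354), array([377.08757062, 314.25141243]), ((376.8489990234375, 314.8557434082031), (13.025787353515625, 32.35966110229492), 55.00797653198242), array([360, 302,  34,  26], dtype=int32))
(np.int32(368), array([343.61413043, 338.32880435]), ((343.15093994140625, 338.9717102050781), 
[... 1751 characters left out ...]
(185.5, 260.5), (9.0, 7.0), 90.0), array([182, 256,   8,  10], dtype=int32))
side green
side blue
(np.int32(190), array([245.10526316, 169.21578947]), ((246.3522186279297, 168.46900939941406), (12.746975898742676, 22.473342895507812), 64.98310089111328), array([237, 161,  23,  18], dtype=int32))
(np.int32(967), array([204.43640124, 190.9524302 ]), ((203.8648681640625, 191.31080627441406), (19.7886962890625, 63.60652160644531), 65.77225494384766), array([172, 173,  64,  39], dtype=int32))
side red
(np.int32(166), array([511.35542169, 294.79518072]), ((511.39605712890625, 293.9604187011719), (12.383315086364746, 16.745620727539062), 39.28940963745117), array([504, 288,  18,  17], dtype=int32))
```

View pics/tc1.png

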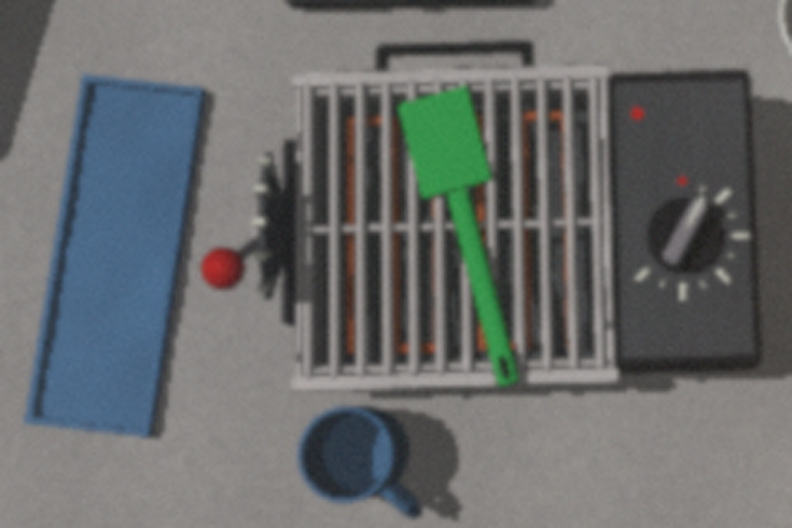

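View pics/tc2.png

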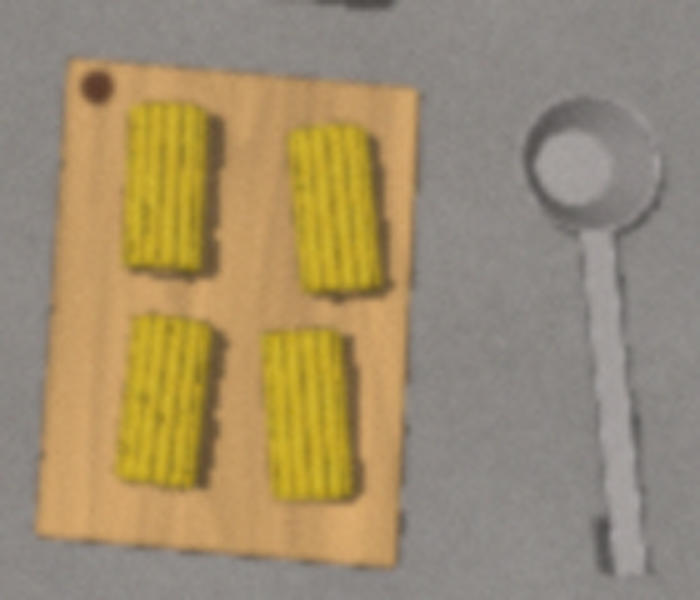

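View pics/sc1.png

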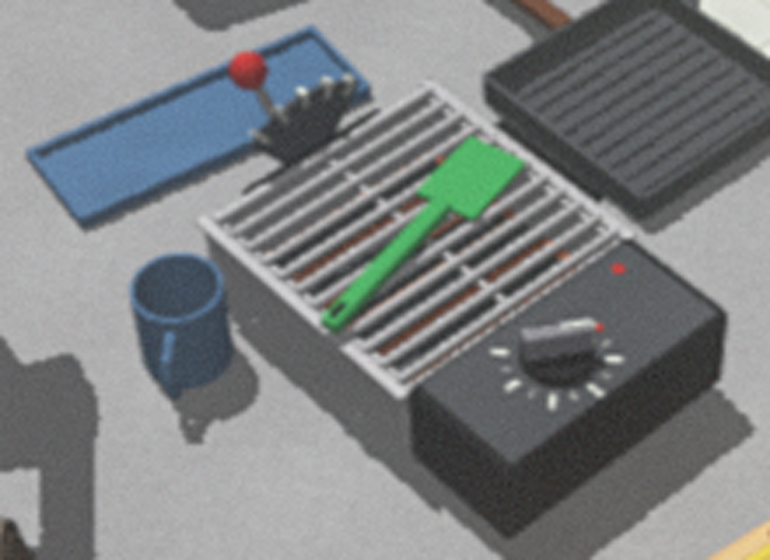

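```bash
python3 - <<'E'
from h import *
np.set_printoptions(precision=4,suppress=True)
T=lambda x,y:((x+.5)/3.3-.5+120,(y+.5)/3.3-.5+180)
S=lambda x,y:((x+.5)/3.5-.5+160,(y+.5)/3.5-.5+150)
C={'BL':((294,387),(205,222)),'TL':((294,74),(432,84)),'TR':((607,68),(633,232)),'BR':((620,382),(403,394)),
 'ball':((222,268),(248,70)),'sp_tail':((507,383),(335,323)),'sp_bl_L':((398,107),(473,137)),'sp_bl_R':((466,87),(523,158)),
 'rest_TL':((85,76),(314,28)),'rest_TR':((207,90),(369,88)),'rest_BR':((155,436),(85,226)),'rest_BL':((28,421),(29,153)),
 'knob0':((670,260),(524,340)),'knobtip':((702,198),(594,323)),'boxTR':((747,72),(725,313)),'boxBR':((760,362),(512,463))}
for k,(a,b) in C.items():
    X,r=tri(ray('top',*T(*a)),ray('side',*S(*b)));print(k,X,np.round(r[0]*1e3,1))
    if k in('BL','TL','TR','BR'):print('   z.1',atz('top',*T(*a),.1),atz('side',*S(*b),.1))
tc=[(407.66,251.95),(441.37,256.3),(407.35,294.75),(435.91,297.5)];sc=[(377.0,314.5),(400,340),(343.4,338.6),(362.85,360.8)]
for a,b in zip(tc,sc):
    X,r=tri(ray('top',*a),ray('side',*b));print('corn',X,r[0]*1e3, 'z.053',atz('top',*a,.050))
for i,(c,sz,an) in enumerate([((407.66,251.63),(15.9,33.3),2.73),((441.3,256.2),(33.1,16.3),85.24),((407.37,294.65),(16,33),6.34),((435.9,297.5),(33,16),85.9)]):
    th=np.deg2rad(an if sz[1]>sz[0] else an-90); d=np.array([-np.sin(th),np.cos(th)])*16
    p=atz('top',c[0]-d[0],c[1]-d[1],.054);q=atz('top',c[0]+d[0],c[1]+d[1],.054)
    print('corn',i+1,(p+q)/2,np.linalg.norm(p-q),np.rad2deg(np.arctan2(*(p-q)[1::-1])))
E
```

```text
BL [0.4275 0.2322 0.0953] 2.9
   z.1 [0.4251 0.2329 0.1   ] [0.4275 0.2261 0.1   ]
TL [0.679  0.2449 0.0876] 1.3
   z.1 [0.6752 0.2427 0.1   ] [0.6719 0.2335 0.1   ]
TR [ 0.683  -0.0099  0.1003] 1.1
   z.1 [ 0.6821 -0.0093  0.1   ] [ 0.6843 -0.0102  0.1   ]
BR [ 0.4324 -0.0235  0.1055] 1.9
   z.1 [ 0.4309 -0.0223  0.1   ] [ 0.4366 -0.021   0.1   ]
ball [0.5109 0.2685 0.1876] 0.8
sp_tail [0.4322 0.0629 0.1125] 3.7
sp_bl_L [0.6497 0.1554 0.1072] 2.7
sp_bl_R [0.6627 0.1021 0.1142] 0.1
rest_TL [0.6922 0.4423 0.0137] 1.4
rest_TR [0.6778 0.3359 0.0201] 0.5
rest_BR [0.386  0.3667 0.0123] 1.5
rest_BL [0.3972 0.4728 0.0149] 1.0
knob0 [ 0.5241 -0.0606  0.1314] 0.0
knobtip [ 0.5724 -0.0853  0.1362] 0.6
boxTR [ 0.6798 -0.1221  0.0998] 0.0
boxBR [ 0.4484 -0.1322  0.1132] 1.9
corn [ 0.5529 -0.2947  0.0455] 1.0289832645508747 z.053 [ 0.5516 -0.2932  0.05  ]
corn [ 0.5421 -0.3871  0.0448] 1.4842592253550126 z.053 [ 0.5404 -0.3848  0.05  ]
corn [ 0.4367 -0.2916  0.0465] 1.2331388644391752 z.053 [ 0.4356 -0.2902  0.05  ]
corn [ 0.43   -0.369   0.0451] 1.3647240544419252 z.053 [ 0.4288 -0.3669  0.05  ]
corn 1 [ 0.5522 -0.2924  0.054 ] 0.08767287439546666 -3.7822678005815944
corn 2 [ 0.5404 -0.3836  0.054 ] 0.08710612655328559 3.1160920750635768
corn 3 [ 0.436  -0.2895  0.054 ] 0.08565907590861488 -7.428252520459859
corn 4 [ 0.4289 -0.3659  0.054 ] 0.08508857226632109 2.5947956855425107
```

```bash
cat >> h.py <<'E'
from scipy.spatial.transform import Rotation as Ro
def cur():
    s=ctrl.state();R=Ro.from_quat(s['ee_rot']).as_matrix()
    j=np.rad2deg(np.arctan2(R[1,1],R[0,1]))
    print('t %.1f'%s['t'],'ee',np.round(s['ee_pos'],4),'jaw %.2f'%j,'fingerdir',np.round(R[:,0],3),'open %.3f'%s['opening'],'F',np.round(s['wrist_force'],1),'q',np.round(s['joint_pos'],2))
    return s,j
def go(x,y,z,jaw):
    s,j=cur(); d=(np.array([x,y,z])-s['ee_pos'])*100
    tw=(jaw-j+90)%180-90
    print('delta cm',np.round(d,2),'twist',round(tw,1),'rows>=',np.linalg.norm(d)/5,abs(tw)/8.59)
def snap(n,tag):
    s=ctrl.state();im=ctrl.get_image(n);cv2.imwrite(f'pics/{tag}.png',im[:,:,::-1]);return s,im
E
python3 -c "
from h import *
go(.511,.2685,.25,92)"
```

```text
t 0.1 ee [0.2421 0.5213 0.2308] jaw 65.09 fingerdir [-0.    -0.001 -1.   ] open 0.995 F [-0.4  0.7  0.5] q [ 1.    0.15  1.44 -0.    1.55 -0.13]
delta cm [ 26.89 -25.28   1.92] twist 26.9 rows>= 7.391540479129037 3.132862750328237
```

Emit:
move_arm --rows '[3,-2.8,0.5,5,80,3,-2.8,0.5,5,80,3,-2.8,0.5,5,80,3,-2.8,0.3,5,80,3,-2.8,0,4,80,3,-2.8,0,3,80,3,-2.8,0,0,80,3,-2.8,0,0,80,2.9,-2.8,0,0,80,0,0,0,0,80]'

```text
t: 1.15
ee_pos: [0.518, 0.2577, 0.2469]
ee_rot: [-0.023, 0.708, 0.02, 0.706]
wrist_force: [0.2, 0.5, 0.6]
opening: 0.804
```

```bash
python3 - <<'E'
from h import *
go(.511,.2685,.25,92)
s,im=snap('wrist','w1')
print(proj('wrist',(.511,.2685,.1876),s))
E
```

```text
t 1.1 ee [0.518  0.2577 0.2469] jaw 93.45 fingerdir [-0.003 -0.004 -1.   ] open 0.804 F [0.2 0.5 0.6] q [ 0.33  0.16  1.4  -0.    1.59 -1.3 ]
delta cm [-0.7   1.08  0.31] twist -1.4 rows>= 0.26484174848236486 0.16851307804973498
(np.float64(337.55787022942053), np.float64(243.98560997850277))
```

View pics/w1.png

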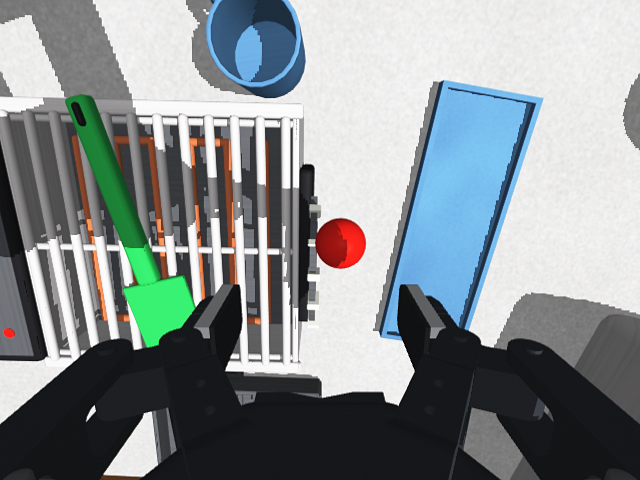

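Emit:
move_arm --rows '[-0.7,1.2,0,-1.4,80,0,0,-2.5,0,80,0,0,-2.5,0,80,0,0,-2.2,0,80,0,0,-1.0,0,80,0,0,0,0,80]' --newtons 30

```text
t: 1.8
ee_pos: [0.506, 0.2751, 0.1628]
ee_rot: [-0.014, 0.708, 0.013, 0.706]
wrist_force: [0.4, -0.0, 1.4]
opening: 0.799
```

```bash
python3 - <<'E'
from h import *
go(.511,.2705,.165,92)
s,im=snap('wrist','w2')
E
```

```text
t 1.8 ee [0.506  0.2751 0.1628] jaw 92.18 fingerdir [-0.003 -0.002 -1.   ] open 0.799 F [ 0.4 -0.   1.4] q [ 0.36  0.19  1.53 -0.    1.42 -1.24]
delta cm [ 0.5  -0.46  0.22] twist -0.2 rows>= 0.14357486430711336 0.02076271818218006
```

View pics/w2.png

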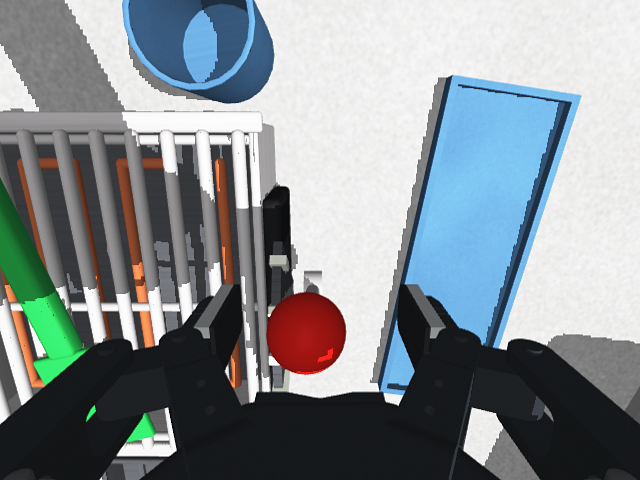

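```bash
python3 - <<'E'
from h import *
s,j=cur()
for z in(.180,.1876): print(atz('wrist',306,333,z,s))
print(proj('wrist',s['ee_pos']+[0,0,.0187],s))
E
```

```text
t 1.9 ee [0.5062 0.2752 0.1637] jaw 92.18 fingerdir [-0.003 -0.002 -1.   ] open 0.801 F [0.8 0.3 0. ] q [ 0.36  0.19  1.53 -0.    1.43 -1.24]
[0.5154728  0.27011366 0.18      ]
[0.510738   0.27027716 0.1876    ]
(np.float64(319.0174789570126), np.float64(316.48278748842006))
```

Emit:
move_arm --rows '[0.45,-0.48,0,0,80,0,0,0,0,80,0,0,0,0,20,0,0,0,0,20,0,0,0,0,20,0,0,0,0,20]' --newtons 30

```text
t: 2.45
ee_pos: [0.5123, 0.2699, 0.1678]
ee_rot: [-0.014, 0.706, 0.013, 0.708]
wrist_force: [-0.5, 1.2, -3.4]
opening: 0.353
```

```bash
python3 - <<'E'
from h import *
cur()
s,im=snap('wrist','w3')
E
```

```text
t 2.5 ee [0.5123 0.2699 0.1678] jaw 92.16 fingerdir [ 0.002 -0.001 -1.   ] open 0.353 F [-0.5  1.2 -3.4] q [ 0.35  0.19  1.52 -0.    1.43 -1.26]
```

View pics/w3.png

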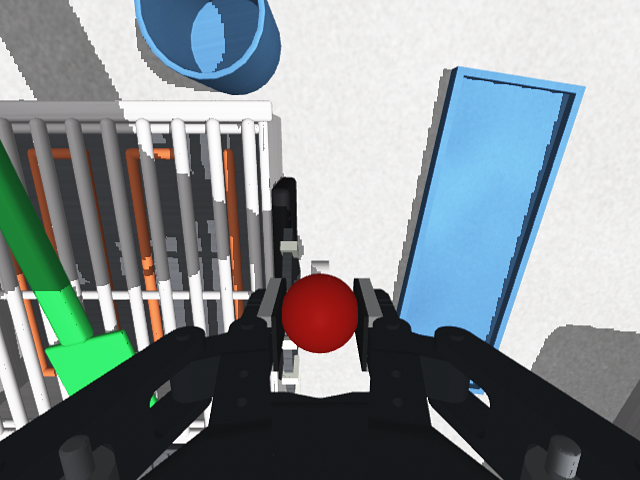

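Emit:
move_arm --rows '[0.75,0.03,0.2,0,20,0.75,0.03,0.15,0,20,0.75,0.03,0.1,0,20,0.75,0.03,0.06,0,20,0.75,0.03,0.02,0,20,0.75,0.03,-0.02,0,20,0,0,0,0,20]'

```text
t: 3.2
ee_pos: [0.5614, 0.2718, 0.173]
ee_rot: [-0.014, 0.707, 0.013, 0.707]
wrist_force: [-0.0, -1.6, 0.4]
opening: 0.354
```

Emit:
move_arm --rows '[0.7,0.02,-0.1,0,20,0.7,0.02,-0.14,0,20,0.7,0.02,-0.17,0,20,0.4,0.02,-0.1,0,20,0,0,0,0,20,0,0,0,0,20]'

```text
t: 3.8
ee_pos: [0.5891, 0.2729, 0.168]
ee_rot: [-0.014, 0.706, 0.013, 0.708]
wrist_force: [-1.6, -1.0, 2.9]
opening: 0.35
```

```bash
python3 - <<'E'
from h import *
cur()
s,im=snap('wrist','w4')
s,im=snap('side','s4'); im=cv2.imread('pics/s4.png'); crop(im,200,140,100,75,8,'pics/s4c.png')
E
```

```text
t 3.8 ee [0.5891 0.2729 0.168 ] jaw 92.15 fingerdir [ 0.002 -0.001 -1.   ] open 0.350 F [-1.6 -1.   2.9] q [ 0.32  0.33  1.34 -0.    1.47 -1.29]
```

View pics/w4.png

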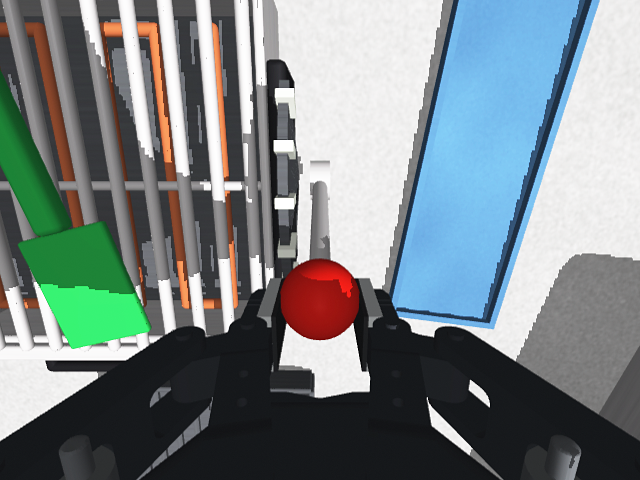

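View pics/s4c.png

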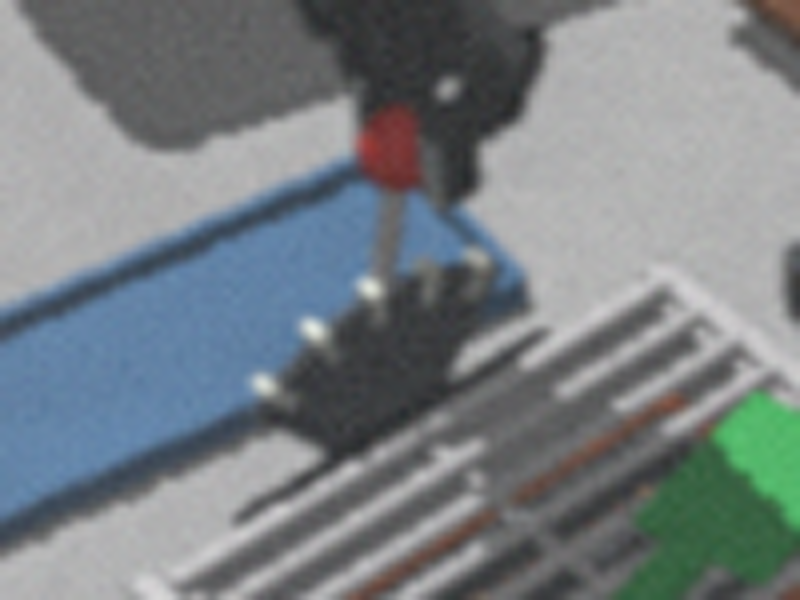

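Emit:
move_arm --rows '[0,0,0,0,80,0,0,0,0,80,0,0,0,0,80,0,0,3,0,80,0,0,4,0,80,-1,0,4,0,80,-2,0,0,0,80,0,0,0,0,80,0,0,0,0,80]'

```text
t: 4.8
ee_pos: [0.5569, 0.2729, 0.2812]
ee_rot: [-0.014, 0.707, 0.013, 0.707]
wrist_force: [0.4, 0.1, 0.5]
opening: 0.796
```

```bash
python3 - <<'E'
from h import *
cur()
s,im=snap('wrist','w5');np.save('s5.npy',s,allow_pickle=True)
s,im=snap('side','s5'); im=cv2.imread('pics/s5.png'); crop(im,200,140,100,75,8,'pics/s5c.png')
E
```

```text
t 4.8 ee [0.5569 0.2729 0.2812] jaw 92.19 fingerdir [ 0.001 -0.001 -1.   ] open 0.796 F [0.4 0.1 0.5] q [ 0.33  0.23  1.24 -0.    1.67 -1.28]
```

View pics/w5.png

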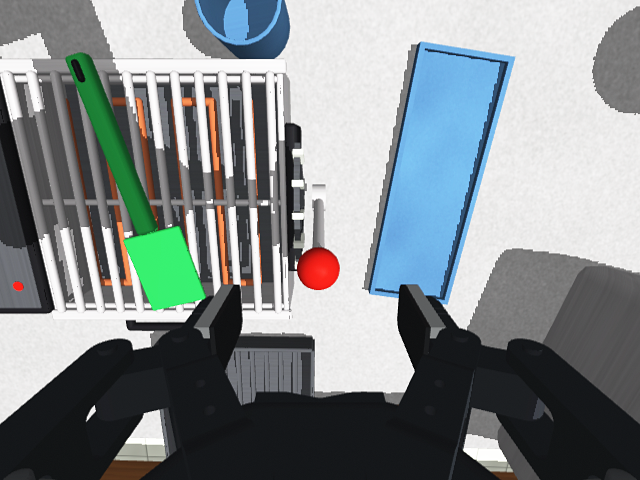

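View pics/s5c.png

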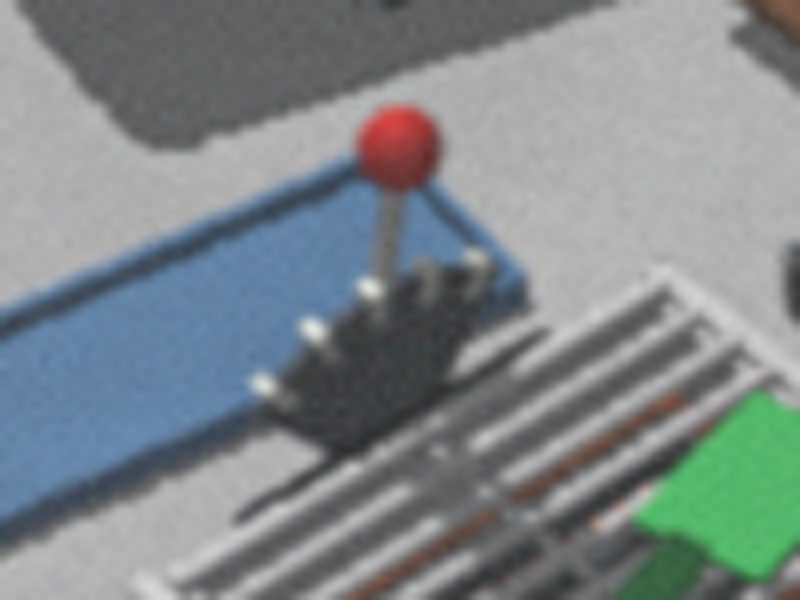

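```bash
python3 - <<'E'
from h import *
np.set_printoptions(precision=4,suppress=True)
s=np.load('s5.npy',allow_pickle=True).item()
w=cv2.imread('pics/w5.png');crop(w,250,110,100,190,4,'pics/w5c.png');crop(w,0,40,310,300,2.5,'pics/w5d.png')
a=comps(w[:,:,::-1],(0,150,60),(6,255,255),200);print(a)
b=comps(cv2.imread('pics/s5.png')[:,:,::-1],(0,120,60),(8,255,255),20,(230,140,270,180));print(b)
for x in a:
  for y in b: print(tri(ray('wrist',*x[2][0],s),ray('side',*y[2][0])), atz('wrist',*x[2][0],.1842,s))
E
```

```text
[(np.int32(1394), array([317.8042, 268.4584]), ((317.75, 268.75), (41.719295501708984, 41.01219177246094), 45.0), array([297, 248,  43,  42], dtype=int32))]
[(np.int32(59), array([249.3051, 157.678 ]), ((249.0, 158.0), (8.0, 8.0), 90.0), array([245, 154,   9,   9], dtype=int32))]
(array([0.5807, 0.2727, 0.1884]), [np.float64(0.00011243090567060265), np.float64(0.00011243090567066271)]) [0.5823 0.2727 0.1842]
```

View pics/w5c.png

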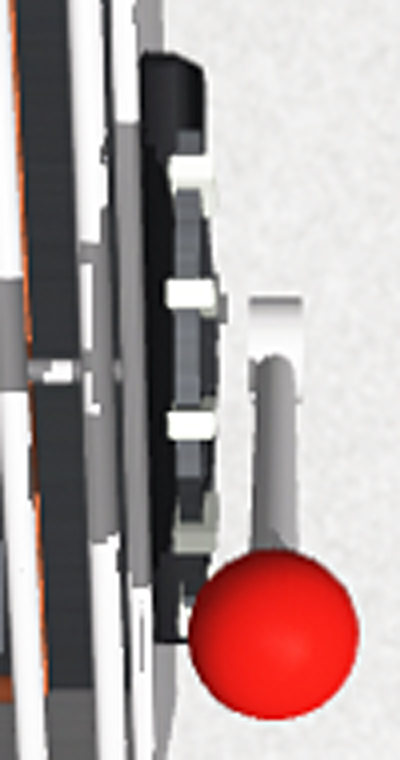

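View pics/w5d.png

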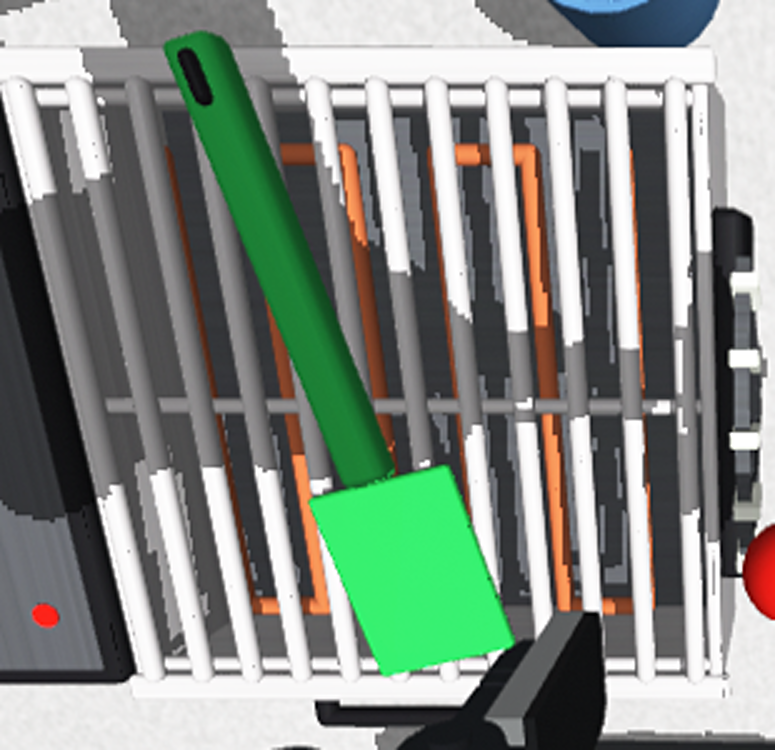

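```bash
python3 - <<'E'
from h import *
from scipy.optimize import least_squares
np.set_printoptions(precision=4,suppress=True)
s=np.load('s5.npy',allow_pickle=True).item()
W=lambda x,y:((x+.5)/4-.5+250,(y+.5)/4-.5+110)
D=lambda x,y:((x+.5)/2.5-.5,(y+.5)/2.5-.5+40)
S=lambda x,y:((x+.5)/8-.5+200,(y+.5)/8-.5+140)
for p in[(715,47),(725,695),(135,695),(300,47),(520,405),(668,405)]: print('grate',p,atz('wrist',*D(*p),.1,s))
wm={0:W(191,170),1:W(190,293),2:W(190,424),3:W(195,527)}
sm={0:S(265,385),1:S(314,330),2:S(371,288),3:S(428,268),4:S(478,258)}
def pt(p,i,wid=0):
    a=.3*i-.6; c,sn=np.cos(np.radians(2)),np.sin(np.radians(2))
    return np.array([p[0]+c*p[2]*np.sin(a),p[1]+sn*p[2]*np.sin(a),.06+p[2]*np.cos(a)])
def f(p):
    r=[]
    for i,u in wm.items(): r+=list((np.array(proj('wrist',pt(p,i),s))-u)/2)
    for i,u in sm.items(): r+=list(np.array(proj('side',pt(p,i)))-u)
    return r
q=least_squares(f,[.548,.25,.08]);print(q.x,q.fun)
for z in (.1842,.187):
    b=atz('wrist',317.8,268.6,z,s); print(b)
    print('angle',.6+np.arcsin((b[0]-q.x[0])/.13))
print('rod base',atz('wrist',*W(276,300),.065,s),atz('wrist',*W(276,385),.065,s))
# before
print('before', .6+np.arcsin((.5109-q.x[0])/.13))
E
```

```text
grate (715, 47) [0.4238 0.239  0.1   ]
grate (725, 695) [0.6725 0.2459 0.1   ]
grate (135, 695) [ 0.6821 -0.0039  0.1   ]
grate (300, 47) [0.4292 0.0966 0.1   ]
grate (520, 405) [0.5511 0.1656 0.1   ]
grate (668, 405) [0.5489 0.2223 0.1   ]
[0.5502 0.2544 0.0884] [ 0.0563  0.1648 -0.0442  0.1201  0.0383 -0.0556 -0.2203  1.4415 -0.3838
  0.5116 -0.3767  0.6129 -0.5441  0.6533 -0.5854  0.0011 -0.3135  0.413 ]
[0.5822 0.2728 0.1842]
angle 0.8484486472879454
[0.5811 0.2727 0.187 ]
angle 0.839605397277042
rod base [0.5355 0.2713 0.065 ] [0.5581 0.2722 0.065 ]
before 0.2928985640947145
```

```bash
python3 - <<'E'
from h import *
np.set_printoptions(precision=4,suppress=True)
s=np.load('s5.npy',allow_pickle=True).item()
W=lambda x,y:((x+.5)/4-.5+250,(y+.5)/4-.5+110)
for i,p in enumerate([(190,172),(190,293),(190,424),(195,527)]):
    a=.3*i-.6
    for r in(.085,.0884,.092): 
        X=atz('wrist',*W(*p),.06+r*np.cos(a),s); print(i,r,X,'pivot x',X[0]-r*np.sin(a))
_,im=snap('top','t6'); t=cv2.imread('pics/t6.png'); crop(t,165,215,60,75,8,'pics/t6c.png')
E
```

```text
0 0.085 [0.5006 0.2522 0.1302] pivot x 0.5485798267556041
0 0.0884 [0.5005 0.2524 0.133 ] pivot x 0.5503657904246658
0 0.092 [0.5003 0.2526 0.1359] pivot x 0.5522568107801429
1 0.085 [0.5243 0.2534 0.1412] pivot x 0.5494414981083807
1 0.0884 [0.5239 0.2536 0.1445] pivot x 0.5500128271653758
1 0.092 [0.5234 0.2538 0.1479] pivot x 0.5506177638139589
2 0.085 [0.5511 0.2542 0.145 ] pivot x 0.5510860475268657
2 0.0884 [0.5503 0.2544 0.1484] pivot x 0.5503001998436741
2 0.092 [0.5495 0.2546 0.152 ] pivot x 0.549468125826177
3 0.085 [0.5747 0.2555 0.1412] pivot x 0.549612970353251
3 0.0884 [0.5737 0.2557 0.1445] pivot x 0.547596078254381
3 0.092 [0.5726 0.2558 0.1479] pivot x 0.5454605454438125
```

View pics/t6c.png

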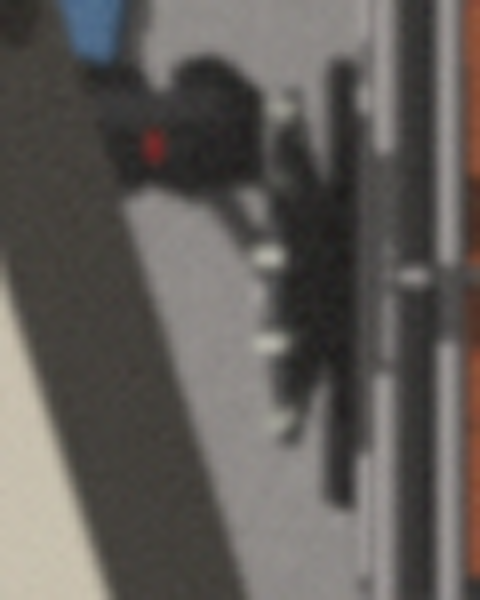

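```bash
python3 - <<'E'
from h import *
s=dict(ee_pos=np.array([.5891,.2729,.168]),ee_rot=np.load('s5.npy',allow_pickle=True).item()['ee_rot'])
s['ee_rot']=np.array([-0.014, 0.706, 0.013, 0.708])
print(atz('wrist',319.5,300,.1842,s))
go(.584,.2727,.167,92)
E
```

```text
[0.58289634 0.27285441 0.1842    ]
t 5.0 ee [0.5571 0.2728 0.28  ] jaw 92.17 fingerdir [-0.001 -0.001 -1.   ] open 0.804 F [-0.1  0.2 -0.7] q [ 0.33  0.24  1.24 -0.    1.67 -1.28]
delta cm [ 2.69e+00 -1.00e-02 -1.13e+01] twist -0.2 rows>= 2.3236528913216747 0.01989399829509093
```

Emit:
move_arm --rows '[2.7,0,0,0,80,0,0,0,0,80,0,0,-3.5,0,80,0,0,-3.5,0,80,0,0,-3,0,80,0,0,-1,0,80,0,0,0,0,80,0,0,0,0,20,0,0,0,0,20,0,0,0,0,20,0,0,0,0,20]' --newtons 40

```text
t: 6.05
ee_pos: [0.5861, 0.2727, 0.1664]
ee_rot: [-0.013, 0.708, 0.013, 0.706]
wrist_force: [-0.6, -0.2, -14.8]
opening: 0.345
```

```bash
python3 - <<'E'
from h import *
cur()
s,im=snap('wrist','w6')
for a in comps(im,(0,150,60),(6,255,255),200): print(a[2],atz('wrist',*a[2][0],.184,s))
E
```

```text
t 6.0 ee [0.5861 0.2727 0.1664] jaw 92.12 fingerdir [-0.002 -0.001 -1.   ] open 0.345 F [ -0.6  -0.2 -14.8] q [ 0.32  0.33  1.35 -0.    1.47 -1.29]
((319.5, 307.5), (81.0, 77.0), 90.0) [0.58264174 0.27278018 0.184     ]
```

Emit:
move_arm --rows '[0.3,0.01,-0.1,0,20,0.3,0.01,-0.1,0,20,0,0,0,0,20]'

```text
t: 6.4
ee_pos: [0.5923, 0.2729, 0.1645]
ee_rot: [-0.014, 0.708, 0.013, 0.706]
wrist_force: [-0.3, 0.6, -6.9]
opening: 0.35
```

```bash
python3 - <<'E'
from h import *
cur()
s,im=snap('wrist','w7')
for a in comps(im,(0,150,60),(6,255,255),200): print(a[2],atz('wrist',*a[2][0],.184,s))
E
```

```text
t 6.4 ee [0.5923 0.2729 0.1645] jaw 92.13 fingerdir [-0.003 -0.001 -1.   ] open 0.350 F [-0.3  0.6 -6.9] q [ 0.31  0.34  1.34 -0.    1.47 -1.29]
((319.5, 307.5), (81.0, 77.0), 90.0) [0.58782424 0.27293416 0.184     ]
```

Emit:
move_arm --rows '[0,0,0,0,80,0,0,0,0,80,0,0,0,0,80,0,0,3,0,80,0,0,4,0,80,-1,0,4,0,80,-2.5,0,0,0,80,0,0,0,0,80,0,0,0,0,80]'

```text
t: 7.35
ee_pos: [0.5572, 0.2724, 0.2816]
ee_rot: [-0.013, 0.706, 0.013, 0.708]
wrist_force: [-0.1, -0.6, 0.9]
opening: 0.8
```

```bash
python3 - <<'E'
from h import *
np.set_printoptions(precision=4,suppress=True)
cur()
s,im=snap('wrist','w8');np.save('s8.npy',s,allow_pickle=True)
for a in comps(im,(0,150,60),(6,255,255),200): print(a[2],atz('wrist',*a[2][0],.184,s))
w=cv2.imread('pics/w8.png');crop(w,250,110,100,190,4,'pics/w8c.png')
_,im=snap('side','s8');im=cv2.imread('pics/s8.png'); crop(im,200,140,100,75,8,'pics/s8c.png')
E
```

```text
t 7.3 ee [0.5572 0.2724 0.2816] jaw 92.07 fingerdir [ 0.004 -0.    -1.   ] open 0.800 F [-0.1 -0.6  0.9] q [ 0.33  0.23  1.24 -0.    1.67 -1.28]
((318.5, 274.0), (40.0, 41.0), 90.0) [0.5873 0.273  0.184 ]
```

View pics/w8.png

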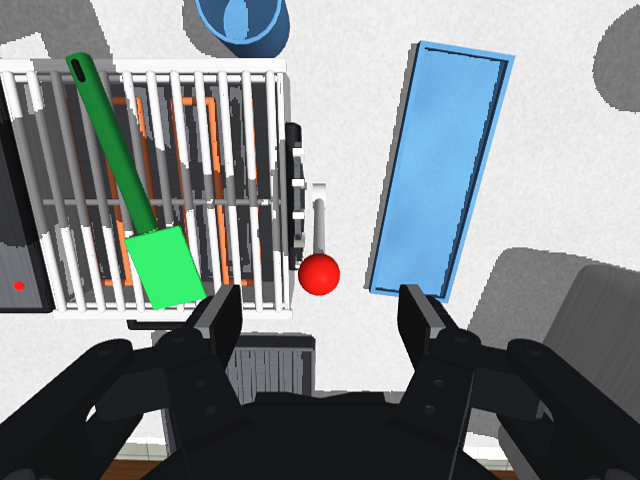

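View pics/w8c.png

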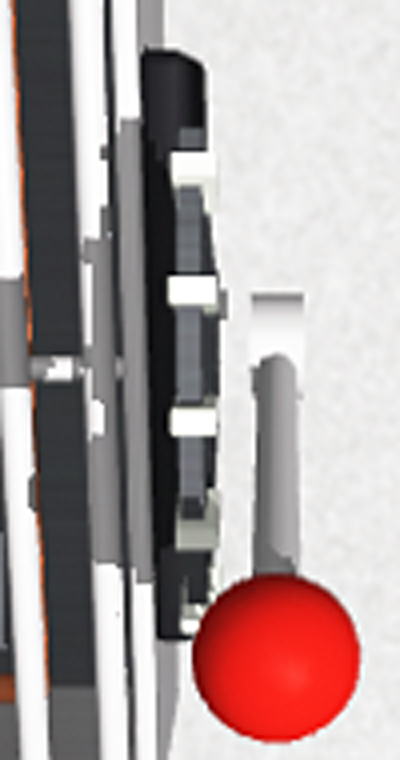

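View pics/s8c.png

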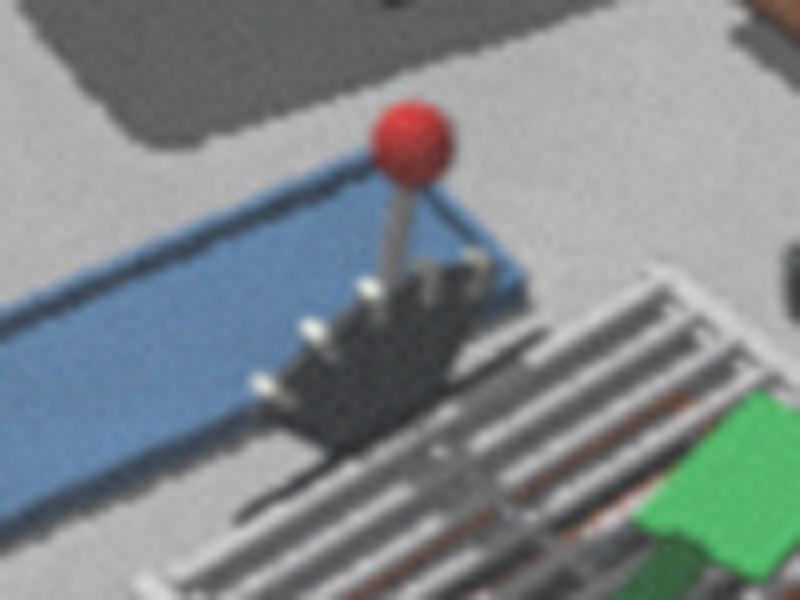

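```bash
python3 - <<'E'
from h import *
np.set_printoptions(precision=4,suppress=True)
s=np.load('s8.npy',allow_pickle=True).item()
for px in(.548,.550):
  for a in(.85,.9,.95):
    X=(px+.13*np.sin(a-.6),.2695+.035*.0+.0035,.06+.13*np.cos(a-.6)); print(px,a,proj('side',X),proj('wrist',X,s))
# spatula: w8 pixel geometry
for nm,p in dict(tail=(76,54),joint=(148,228),bl=[(126,237)],).items(): pass
D=lambda p,z:atz('wrist',*p,z,s)
print('blade corners',D((126,238),.106),D((180,227),.106),D((203,295),.106),D((152,308),.106))
print('handle tail',D((67,57),.114),D((88,54),.114),'hjoint',D((138,230),.114),D((156,226),.114))
im=cv2.imread('pics/w8.png');crop(im,40,30,200,290,2,'pics/w8d.png')
# rest corners
print('rest',[D(p,.014) for p in((418,42),(515,57),(446,302),(370,290))])
E
```

```text
0.548 0.85 (np.float64(248.80623552724657), np.float64(158.69105884572076)) (np.float64(318.8671530383604), np.float64(266.1123995887853))
0.548 0.9 (np.float64(250.57919080700287), np.float64(158.21549970481516)) (np.float64(318.57294333595416), np.float64(272.99039121064584))
0.548 0.95 (np.float64(252.32549990651563), np.float64(157.83755873173916)) (np.float64(318.2919734340196), np.float64(279.4078131569102))
0.55 0.85 (np.float64(249.359330630413), np.float64(158.3908193382658)) (np.float64(318.7712346560744), np.float64(268.6138265951542))
0.55 0.9 (np.float64(251.13019786519527), np.float64(157.9161602272037)) (np.float64(318.4789325261663), np.float64(275.4437833247551))
0.55 0.95 (np.float64(252.87438244371907), np.float64(157.5391004006726)) (np.float64(318.1998871807105), np.float64(281.8129240061239))
blade corners [0.5891 0.0859 0.106 ] [0.5761 0.1391 0.106 ] [0.6474 0.157  0.106 ] [0.664  0.1035 0.106 ]
handle tail [0.4325 0.061  0.114 ] [0.4297 0.0785 0.114 ] hjoint [0.5783 0.1027 0.114 ] [0.5737 0.12   0.114 ]
rest [array([0.3868, 0.3723, 0.014 ]), array([0.3975, 0.4792, 0.014 ]), array([0.6924, 0.4453, 0.014 ]), array([0.6787, 0.3434, 0.014 ])]
```

View pics/w8d.png

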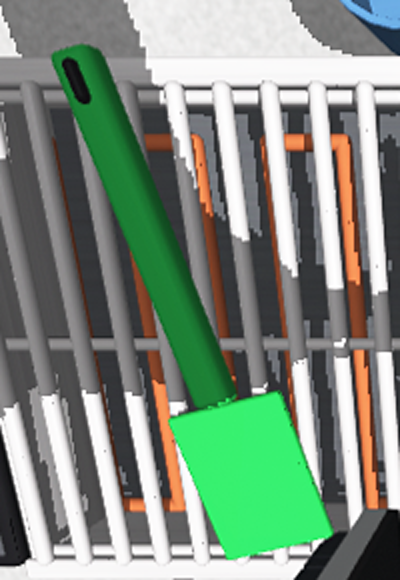

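Emit:
move_arm --rows '[0,-4.2,0,6,70,0,-4.3,-1,6,70,-0.4,-4.3,-2,1,70,-0.4,-4.3,-2,0,70,0,0,0,0,70,0,0,0,0,70]' --newtons 60

```text
t: 8.05
ee_pos: [0.5497, 0.095, 0.2246]
ee_rot: [-0.096, 0.702, 0.096, 0.699]
wrist_force: [-0.5, 0.4, 0.7]
opening: 0.694
```

```bash
python3 - <<'E'
from h import *
np.set_printoptions(precision=4,suppress=True)
go(.549,.1015,.2,105)
s,im=snap('wrist','w9');np.save('s9.npy',s,allow_pickle=True)
for a in (0,.04,.008,-.12): print(proj('wrist',(.541+a*.966,.0995+a*.259,.114),s))
E
```

```text
t 8.1 ee [0.5497 0.095  0.2246] jaw 105.58 fingerdir [-0.003 -0.001 -1.   ] open 0.694 F [-0.5  0.4  0.7] q [ 0.03  0.12  1.49 -0.    1.54 -1.81]
delta cm [-0.07  0.65 -2.46] twist -0.6 rows>= 0.5091657019559506 0.06762267543169026
(np.float64(327.7280990146911), np.float64(222.896860019791))
(np.float64(326.88731267008114), np.float64(271.76397724278297))
(np.float64(327.55436650334593), np.float64(232.9943206312482))
(np.float64(330.7325340084304), np.float64(48.27690101460672))
```

View pics/w9.png

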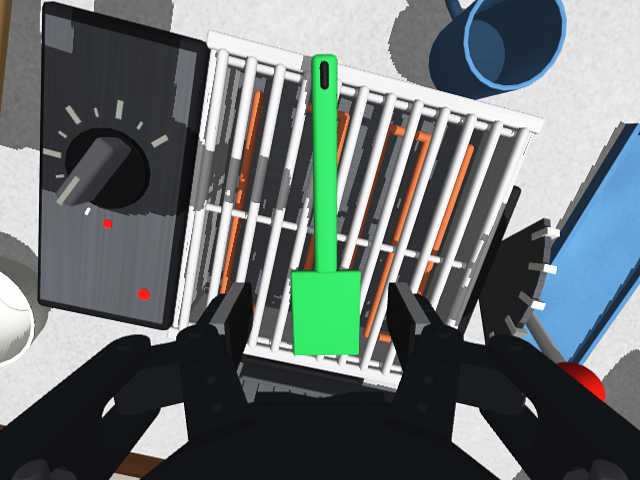

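Emit:
move_arm --rows '[0,0.6,-2,-0.6,70,0,0,-3,0,70,0,0,-3,0,70,0,0,-2,0,60,0,0,-1,0,50,0,0,0,0,50,0,0,0,0,50]'

```text
t: 8.8
ee_pos: [0.5524, 0.1075, 0.1132]
ee_rot: [-0.094, 0.701, 0.094, 0.701]
wrist_force: [0.5, 0.1, -0.3]
opening: 0.493
```

```bash
python3 - <<'E'
from h import *
np.set_printoptions(precision=4,suppress=True)
go(.5485,.101,.102,105)
s,im=snap('wrist','w10')
E
```

```text
t 8.8 ee [0.5524 0.1075 0.1132] jaw 105.34 fingerdir [ 0. -0. -1.] open 0.493 F [ 0.5  0.1 -0.3] q [ 0.06  0.19  1.63 -0.    1.32 -1.78]
delta cm [-0.39 -0.65 -1.12] twist -0.3 rows>= 0.2701983346205641 0.03903208117354567
```

View pics/w10.png

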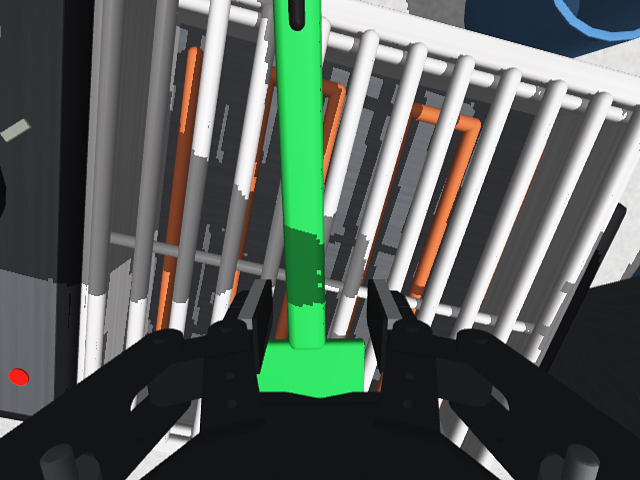

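Emit:
move_arm --rows '[-0.4,-0.6,0,-0.3,50,0,0,-0.5,0,50,0,0,-0.5,0,45,0,0,0,0,45]'

```text
t: 9.25
ee_pos: [0.5492, 0.1009, 0.1053]
ee_rot: [-0.093, 0.699, 0.092, 0.703]
wrist_force: [-0.1, 0.2, 0.1]
opening: 0.447
```

```bash
python3 - <<'E'
from h import *
np.set_printoptions(precision=4,suppress=True)
go(.5485,.101,.102,105)
E
```

```text
t 9.2 ee [0.5492 0.1009 0.1053] jaw 105.00 fingerdir [ 0.005  0.    -1.   ] open 0.447 F [-0.1  0.2  0.1] q [ 0.04  0.19  1.65 -0.    1.29 -1.79]
delta cm [-0.07  0.01 -0.33] twist 0.0 rows>= 0.06816223095840786 0.00031513888468302054
```

Emit:
move_arm --rows '[0,0,-0.3,0,45,0,0,0,0,45,0,0,0,0,5,0,0,0,0,5,0,0,0,0,5,0,0,0,0,5,0,0,0,0,5]' --newtons 70

```text
t: 9.95
ee_pos: [0.5494, 0.1009, 0.1025]
ee_rot: [-0.093, 0.699, 0.092, 0.703]
wrist_force: [-0.5, -0.1, -1.4]
opening: 0.187
```

```bash
python3 - <<'E'
from h import *
cur()
s,im=snap('wrist','w11')
E
```

```text
t 9.9 ee [0.5494 0.1009 0.1025] jaw 105.00 fingerdir [ 0.005  0.    -1.   ] open 0.187 F [-0.5 -0.1 -1.4] q [ 0.04  0.19  1.66 -0.    1.29 -1.79]
```

View pics/w11.png

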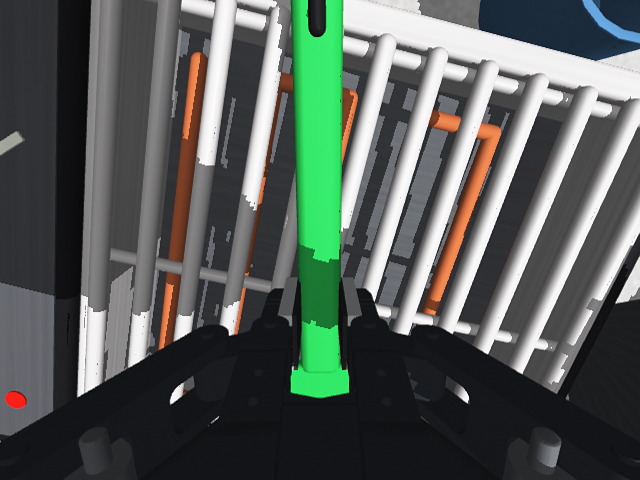

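Emit:
move_arm --rows '[0,0,1,0,5,0,0,2,0,5,0,0,3,0,5,0,0,3,0,5,0,0,3,0,5,0,0,3,0,5,0,0,0,0,5,0,0,0,0,5]'

```text
t: 10.8
ee_pos: [0.5476, 0.1008, 0.2627]
ee_rot: [-0.093, 0.699, 0.092, 0.703]
wrist_force: [0.2, 0.6, -1.0]
opening: 0.188
```

```bash
python3 - <<'E'
from h import *
cur()
s,im=snap('wrist','w12')
s,im=snap('side','s12')
E
```

```text
t 10.8 ee [0.5476 0.1008 0.2627] jaw 105.00 fingerdir [ 0.006  0.    -1.   ] open 0.188 F [ 0.2  0.6 -1. ] q [ 0.04  0.1   1.43 -0.    1.6  -1.79]
```

View pics/w12.png

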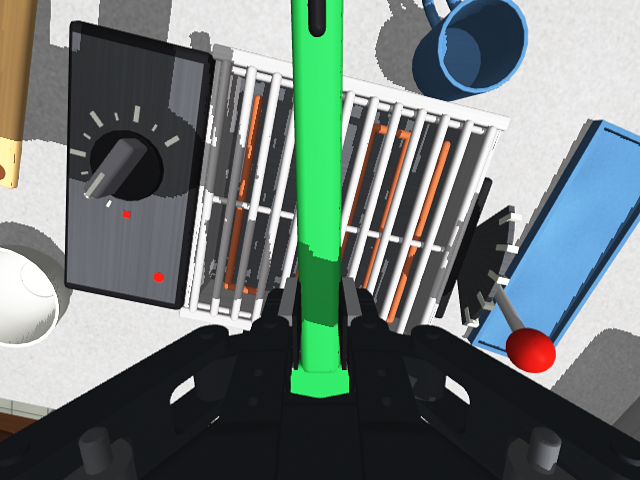

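View pics/s12.png

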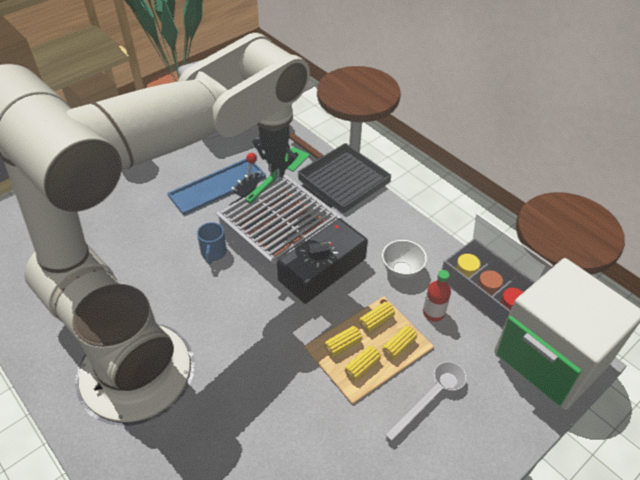

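Emit:
move_arm --rows '[0,2,0,-3,5,0,4,0,-3,5,0,4,0,-3,5,0,4,0,-3,5,0,4,0,-3,5,0,4,0,-3,5,0,4,0,-3,5,0,2.5,0,0,5,0,0,0,0,5,0,0,0,0,5]'

```text
t: 11.9
ee_pos: [0.5429, 0.3957, 0.2501]
ee_rot: [0.041, 0.71, -0.046, 0.702]
wrist_force: [-0.0, -0.5, -1.2]
opening: 0.186
```

```bash
python3 - <<'E'
from h import *
go(.546,.407,.2,84)
s,im=snap('wrist','w13');np.save('s13.npy',s,allow_pickle=True)
for x,y in((.6922,.4438),(.6785,.3395),(.3865,.369),(.397,.476)): print(proj('wrist',(x,y,.014),s))
E
```

```text
t 11.9 ee [0.5429 0.3957 0.2501] jaw 82.97 fingerdir [-0.011 -0.007 -1.   ] open 0.186 F [-0.  -0.5 -1.2] q [ 0.52  0.36  1.14 -0.    1.66 -0.93]
delta cm [ 0.31  1.13 -5.01] twist 1.0 rows>= 1.0290549607117105 0.12007842061210533
(np.float64(374.4589530220535), np.float64(317.9920811389105))
(np.float64(289.1213801893031), np.float64(317.0349688659864))
(np.float64(275.85663587681677), np.float64(54.46332632688683))
(np.float64(382.9982645149127), np.float64(51.31048273166911))
```

View pics/w13.png

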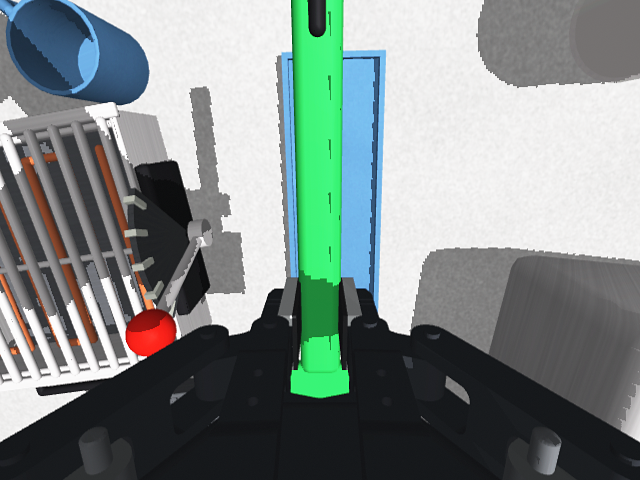

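Emit:
move_arm --rows '[0.3,1.35,0,1,5,0,0,0,0,5,0,0,-3,0,5,0,0,-4,0,5,0,0,-4,0,5,0,0,-3,0,5,0,0,-1.5,0,5,0,0,0,0,5,0,0,0,0,5]'

```text
t: 12.85
ee_pos: [0.5482, 0.4054, 0.0917]
ee_rot: [0.036, 0.709, -0.041, 0.703]
wrist_force: [-0.5, -0.0, -1.1]
opening: 0.186
```

```bash
python3 - <<'E'
from h import *
go(.546,.409,.012,84)
s,im=snap('wrist','w14');np.save('s14.npy',s,allow_pickle=True)
s,im=snap('side','s14');s,im=snap('top','t14')
E
```

```text
t 12.8 ee [0.5482 0.4054 0.0917] jaw 83.81 fingerdir [-0.008 -0.006 -1.   ] open 0.186 F [-0.5 -0.  -1.1] q [ 0.52  0.45  1.34 -0.    1.36 -0.94]
delta cm [-0.22  0.36 -7.97] twist 0.2 rows>= 1.5970165466475477 0.02268654425664866
```

View pics/w14.png

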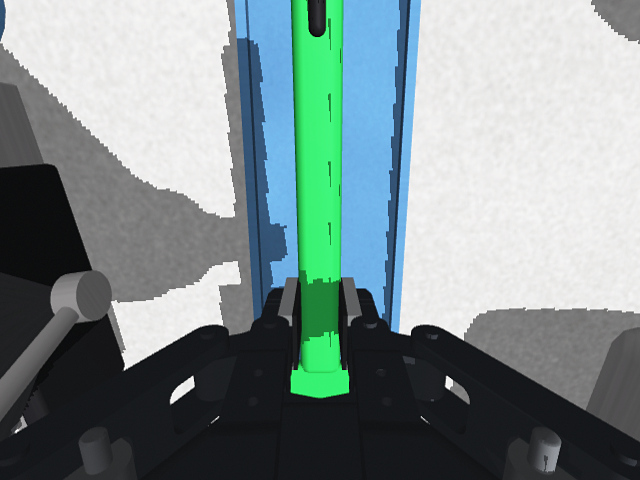

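View pics/s14.png

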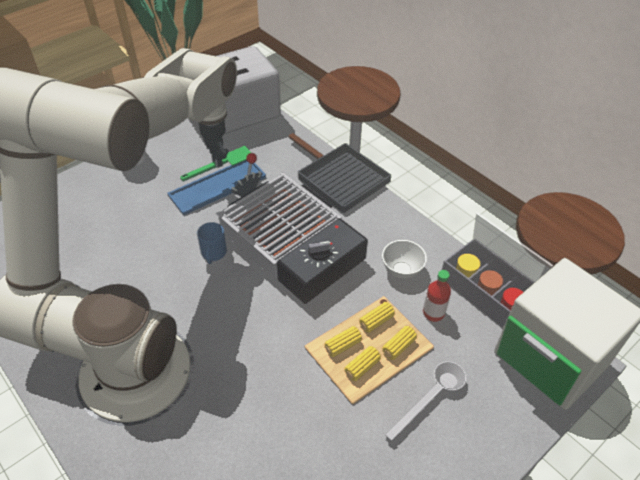

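Emit:
move_arm --rows '[-0.2,0.35,0,0,5,0,0,0,0,5,0,0,-2,0,5,0,0,-2,0,5,0,0,-1.5,0,5,0,0,-0.5,0,5,0,0,0,0,5,0,0,0,0,5]'

```text
t: 13.8
ee_pos: [0.5479, 0.4114, 0.0362]
ee_rot: [0.037, 0.706, -0.038, 0.706]
wrist_force: [0.3, 0.0, -0.5]
opening: 0.187
```

```bash
python3 - <<'E'
from h import *
go(.546,.409,.010,84)
s,im=snap('wrist','w15')
E
```

```text
t 13.8 ee [0.5479 0.4114 0.0362] jaw 83.86 fingerdir [ 0.    -0.001 -1.   ] open 0.187 F [ 0.3  0.  -0.5] q [ 0.53  0.5   1.39 -0.    1.26 -0.93]
delta cm [-0.19 -0.24 -2.62] twist 0.1 rows>= 0.5281235300664447 0.01604617332824566
```

View pics/w15.png

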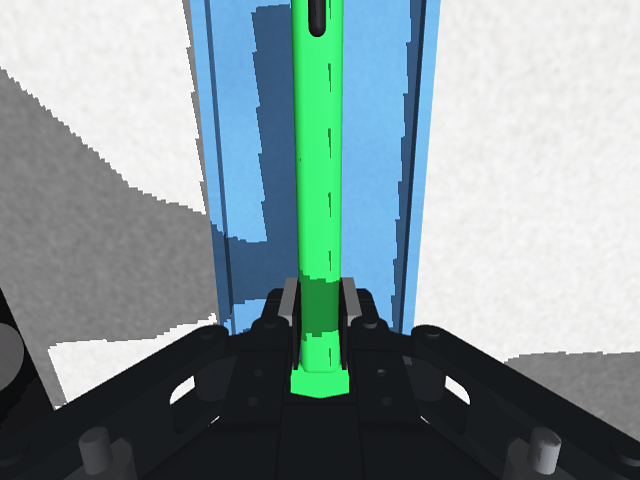

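Emit:
move_arm --rows '[0,0,-1,0,5,0,0,-0.8,0,5,0,0,-0.4,0,5,0,0,0,0,5,0,0,0,0,5]'

```text
t: 14.35
ee_pos: [0.5485, 0.4116, 0.0137]
ee_rot: [0.038, 0.705, -0.038, 0.707]
wrist_force: [0.3, 0.7, -1.2]
opening: 0.189
```

Emit:
move_arm --rows '[0,0,-0.3,0,5,0,0,-0.2,0,5,0,0,0,0,5]'

```text
t: 14.65
ee_pos: [0.5487, 0.4117, 0.0087]
ee_rot: [0.038, 0.705, -0.038, 0.707]
wrist_force: [0.0, -0.4, -1.2]
opening: 0.183
```

Emit:
move_arm --rows '[0,0,0,0,40,0,0,0,0,40,0,0,0,0,40,0,0,1,0,40,0,0,2,0,40,0,0,3,0,40,0,0,4,0,40,0,0,4,0,40,0,0,4,0,60,0,0,4,0,80,0,0,0,0,80]'

```text
t: 15.75
ee_pos: [0.5465, 0.4105, 0.2434]
ee_rot: [0.038, 0.704, -0.037, 0.708]
wrist_force: [1.6, 0.9, 0.3]
opening: 0.803
```

```bash
python3 - <<'E'
from h import *
cur()
s,im=snap('wrist','w16')
s,im=snap('side','s16')
E
```

```text
t 15.8 ee [0.5465 0.4105 0.2434] jaw 83.86 fingerdir [ 0.005  0.001 -1.   ] open 0.803 F [1.6 0.9 0.3] q [ 0.53  0.37  1.13 -0.    1.63 -0.93]
```

View pics/w16.png

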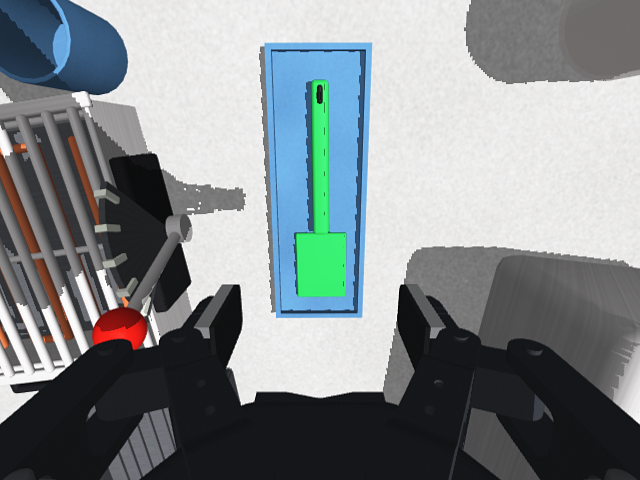

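View pics/s16.png

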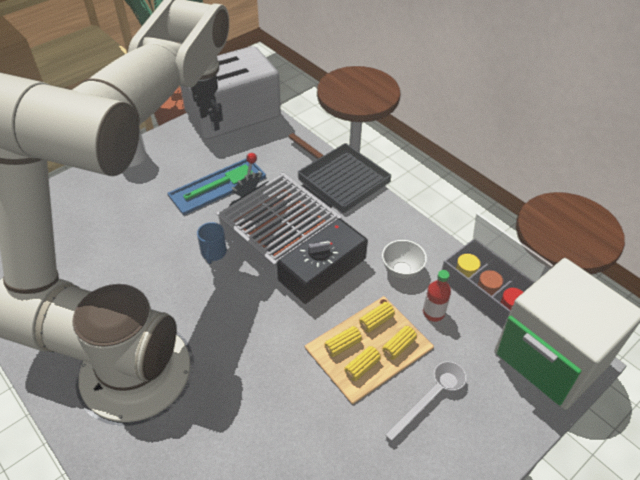

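Emit:
move_arm --rows '[0,-4,1,0,80,0,-5,0,0,80,0,-5,0,0,80,0,-5,0,0,80,0,-5,0,0,80,0,-5,0,0,80,0,-5,0,0,80,0,-5,0,0,80,0,-5,0,0,80,0,-5,0,0,80,0,-5,0,0,80,0,-5,0,0,80]'

```text
t: 17.05
ee_pos: [0.5348, -0.1797, 0.2325]
ee_rot: [0.034, 0.714, -0.036, 0.698]
wrist_force: [0.8, 0.0, 0.3]
opening: 0.801
```

```bash
python3 -c "
from h import *
go(.552,-.293,.24,86)"
```

```text
t 17.1 ee [ 0.5348 -0.1797  0.2325] jaw 84.36 fingerdir [-0.023 -0.002 -1.   ] open 0.801 F [0.8 0.  0.3] q [-0.45  0.14  1.45 -0.01  1.57 -1.93]
delta cm [  1.72 -11.33   0.75] twist 1.6 rows>= 2.2971601181448067 0.19139552946885618
```

Emit:
move_arm --rows '[0.6,-3,0,1.6,80,0.6,-2.5,0,0,80,0.5,-1.5,0,0,80,0,0,0,0,80,0,0,0,0,80]'

```text
t: 17.55
ee_pos: [0.5491, -0.2572, 0.2261]
ee_rot: [0.027, 0.718, -0.027, 0.695]
wrist_force: [0.1, 1.0, 0.0]
opening: 0.797
```

```bash
python3 - <<'E'
from h import *
cur()
s,im=snap('wrist','w17');np.save('s17.npy',s,allow_pickle=True)
s2,t=snap('top','t17');s2,t=snap('side','s17')
m=comps(im,(22,120,60),(35,255,255),200)
for a in m: print(a[0],a[2],atz('wrist',*a[2][0],.05,s))
E
```

```text
t 17.6 ee [ 0.5491 -0.2572  0.2261] jaw 85.62 fingerdir [-0.031  0.002 -1.   ] open 0.797 F [0.1 1.  0. ] q [-0.56  0.24  1.35 -0.02  1.59 -2.05]
5517 ((186.79998779296875, 93.40000915527344), (116.63787078857422, 50.42667007446289), 77.90524291992188) [ 0.42836367 -0.36441905  0.05      ]
5340 ((273.5, 94.49998474121094), (48.99999237060547, 112.99998474121094), 0.0) [ 0.43505209 -0.28875315  0.05      ]
4385 ((188.8529815673828, 218.91177368164062), (97.74185180664062, 47.77951431274414), 75.96376037597656) [ 0.53953008 -0.38164217  0.05      ]
4097 ((282.50592041015625, 224.17221069335938), (95.56389617919922, 45.1800422668457), 88.02507019042969) [ 0.55148561 -0.29282011  0.05      ]
```

View pics/w17.png

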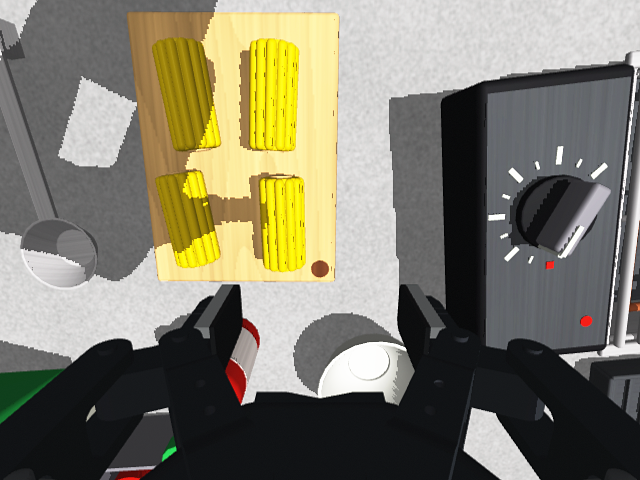

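View pics/t17.png

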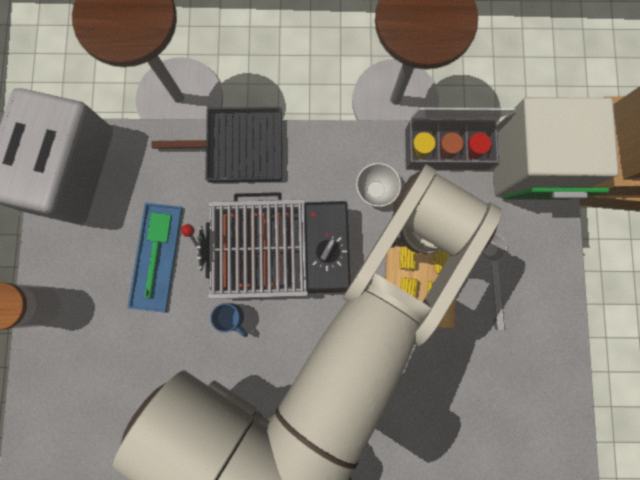

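Emit:
move_arm --rows '[0.1,-3.2,0,0.4,62,0,0,0,0,62,0,0,-3,0,62,0,0,-4,0,62,0,0,-3,0,62,0,0,-1,0,62,0,0,0,0,62,0,0,0,0,62]'

```text
t: 18.5
ee_pos: [0.5521, -0.2826, 0.1189]
ee_rot: [0.02, 0.715, -0.023, 0.698]
wrist_force: [0.2, 0.6, 0.3]
opening: 0.619
```

```bash
cat > c.py <<'E'
from h import *
import sys
def corns(s,im,z):
    for a in comps(im,(22,120,60),(35,255,255),200): print(a[0],np.round(a[2][0],1),np.round(a[2][1],0),round(a[2][2],1),np.round(atz('wrist',*a[2][0],z,s),4))
if __name__=='__main__':
    x,y,z,j=map(float,sys.argv[1:5]); go(x,y,z,j)
    s,im=snap('wrist',sys.argv[5]); corns(s,im,float(sys.argv[6]) if len(sys.argv)>6 else .05)
E
python3 c.py .5515 -.2928 .017 86 w18
```

```text
t 18.5 ee [ 0.5521 -0.2826  0.1189] jaw 86.53 fingerdir [-0.024 -0.003 -1.   ] open 0.619 F [0.2 0.6 0.3] q [-0.59  0.32  1.47 -0.02  1.38 -2.1 ]
delta cm [ -0.06  -1.02 -10.19] twist -0.5 rows>= 2.047915854907857 0.06225170631840896
10643 [164.   67.4] [151.  79.] 80.0 [ 0.4369 -0.3649  0.05  ]
10266 [293.9  70.5] [ 75. 144.] 2.3 [ 0.4432 -0.2908  0.05  ]
9460 [165.4 240.1] [142.  72.] 77.2 [ 0.5387 -0.382   0.05  ]
8510 [302.  249.5] [139.  66.] 90.0 [ 0.5504 -0.294   0.05  ]
```

View pics/w18.png

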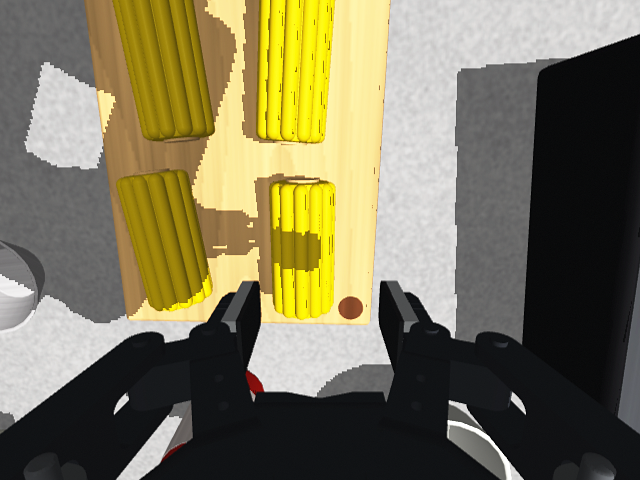

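Emit:
move_arm --rows '[-0.1,-1.1,0,0,62,0,0,0,0,62,0,0,-3,0,62,0,0,-2,0,62,0,0,-1,0,62,0,0,0,0,62]'

```text
t: 19.15
ee_pos: [0.5533, -0.2974, 0.0639]
ee_rot: [0.019, 0.712, -0.025, 0.701]
wrist_force: [0.6, -0.2, 0.4]
opening: 0.622
```

```bash
python3 c.py .551 -.2935 .017 86 w19
```

```text
t 19.1 ee [ 0.5533 -0.2974  0.0639] jaw 86.46 fingerdir [-0.015 -0.009 -1.   ] open 0.622 F [ 0.6 -0.2  0.4] q [-0.61  0.37  1.51 -0.02  1.27 -2.11]
delta cm [-0.23  0.39 -4.69] twist -0.5 rows>= 0.9431677616978875 0.054116050636854346
13594 [146.9  63.4] [147. 107.] 80.0 [ 0.4488 -0.3641  0.05  ]
12973 [315.9  67.4] [100. 138.] 1.8 [ 0.4549 -0.2928  0.05  ]
14946 [145.2 258.5] [174.  98.] 76.8 [ 0.5351 -0.3818  0.05  ]
14151 [325.5 276. ] [182.  87.] 90.0 [ 0.5493 -0.2942  0.05  ]
```

View pics/w19.png

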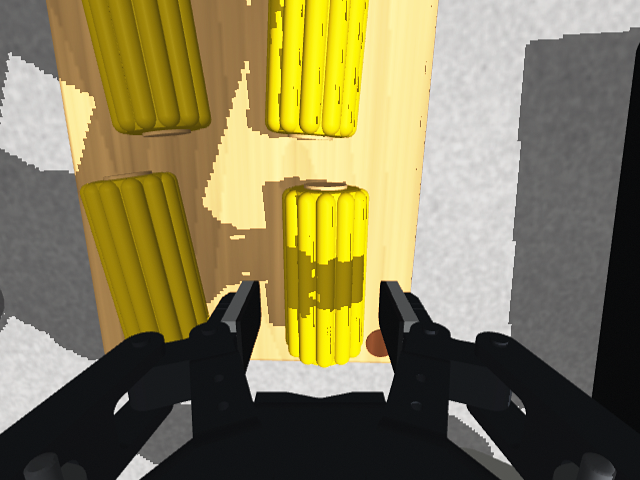

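Corn 1 is nearly centred between the pads, 6 px to the right. I'll lower and grip.

Emit:
move_arm --rows '[-0.2,0.35,-1,0,62,0,0,-1.5,0,62,0,0,-1.2,0,62,0,0,-0.6,0,62,0,0,0,0,62,0,0,0,0,62]'

```text
t: 19.8
ee_pos: [0.5521, -0.2942, 0.0202]
ee_rot: [0.018, 0.711, -0.026, 0.702]
wrist_force: [-0.2, 0.3, -0.3]
opening: 0.618
```

Emit:
move_arm --rows '[0,0,-0.4,0,62,0,0,0,0,62,0,0,0,0,35,0,0,0,0,35,0,0,0,0,35,0,0,0,0,35]' --newtons 70

```text
t: 20.4
ee_pos: [0.5528, -0.2947, 0.0175]
ee_rot: [0.017, 0.71, -0.026, 0.703]
wrist_force: [0.3, -0.8, -1.8]
opening: 0.501
```

Emit:
move_arm --rows '[0,0,1,0,35,0,0,3,0,35,0,0,4,0,35,0,0,4,0,35,0,0,4,0,35,0,0,4,0,35,0,0,0,0,35]'

```text
t: 21.1
ee_pos: [0.5504, -0.293, 0.2286]
ee_rot: [0.018, 0.711, -0.026, 0.703]
wrist_force: [0.4, -0.2, -1.3]
opening: 0.505
```

```bash
python3 c.py .604 .176 .24 92 w20
```

```text
t 21.1 ee [ 0.5504 -0.293   0.2286] jaw 86.47 fingerdir [-0.012 -0.011 -1.   ] open 0.505 F [ 0.4 -0.2 -1.3] q [-0.6   0.26  1.32 -0.02  1.57 -2.11]
delta cm [ 5.36 46.9   1.14] twist 5.5 rows>= 9.443797076910577 0.6436210510150694
5478 [229.2  82.3] [116.  50.] 81.9 [ 0.4279 -0.3662  0.05  ]
5422 [316.5  84.2] [ 50. 115.] 2.9 [ 0.4343 -0.2903  0.05  ]
4168 [226.2 209. ] [96. 46.] 79.4 [ 0.5394 -0.3839  0.05  ]
20366 [320.8 299.7] [197. 117.] 89.1 [ 0.6397 -0.299   0.05  ]
```

View pics/w20.png

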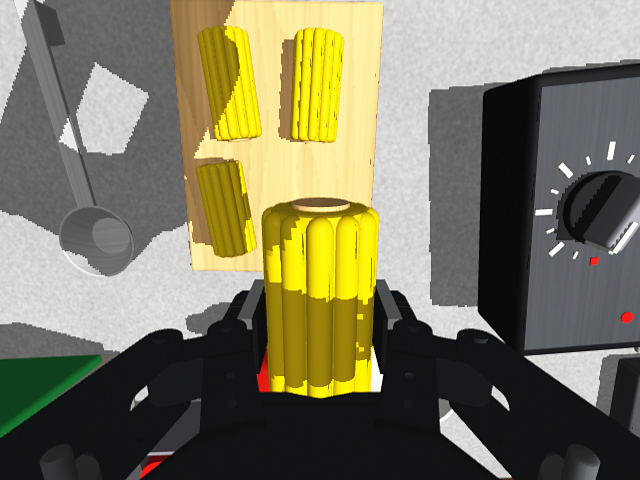

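Emit:
move_arm --rows '[0.3,3,0,0.5,35,0.5,4,0,0.5,35,0.5,4.5,0,0.5,35,0.5,4.5,0,0.5,35,0.5,4.5,0,0.5,35,0.5,4.5,0,0.5,35,0.5,4.5,0,0.5,35,0.5,4.5,0,0.5,35,0.5,4.5,0,0.5,35,0.5,3,0,0.5,35,0,0,0,0,35,0,0,0,0,35]'

```text
t: 22.35
ee_pos: [0.5907, 0.139, 0.2139]
ee_rot: [-0.012, 0.718, 0.006, 0.696]
wrist_force: [0.5, -0.2, -1.7]
opening: 0.5
```

```bash
python3 c.py .604 .176 .24 92 w21
```

```text
t 22.4 ee [0.5907 0.139  0.2139] jaw 91.55 fingerdir [-0.03  -0.009 -0.999] open 0.500 F [ 0.5 -0.2 -1.7] q [ 0.11  0.24  1.36 -0.01  1.57 -1.49]
delta cm [1.33 3.7  2.61] twist 0.5 rows>= 0.9450915106029127 0.05296730995483642
20478 [319.5 299.5] [197. 117.] 90.0 [0.6687 0.1401 0.05  ]
```

View pics/w21.png

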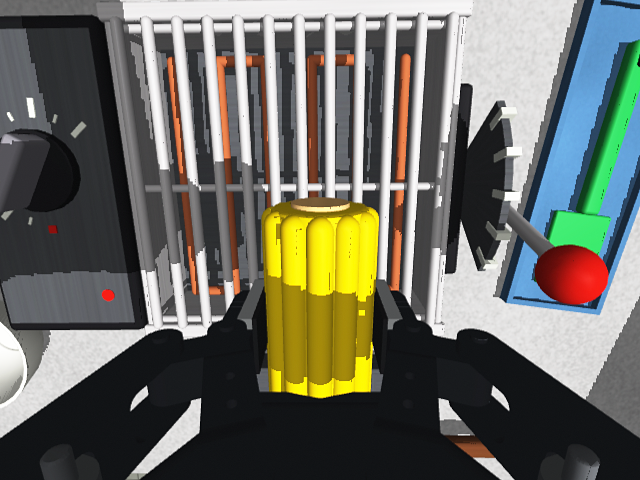

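```bash
python3 - <<'E'
from h import *
s=dict(ee_pos=np.array([.5907,.139,.2139]),ee_rot=np.array([-0.012, 0.718, 0.006, 0.696]))
for p in[(96,8),(471,5),(142,325),(441,330),(128,187),(452,187)]: print(p,np.round(atz('wrist',*p,.1,s),4))
E
```

```text
(96, 8) [ 0.4378 -0.0157  0.1   ]
(471, 5) [0.4303 0.235  0.1   ]
(142, 325) [ 0.6729 -0.0087  0.1   ]
(441, 330) [0.6701 0.2422 0.1   ]
(128, 187) [ 0.5573 -0.0075  0.1   ]
(452, 187) [0.5509 0.237  0.1   ]
```

Emit:
move_arm --rows '[0.7,1.8,0,0.5,35,0.7,1.8,0,0,35,0,0,0,0,35,0,0,0,0,35,0,0,-2,0,35,0,0,-2,0,35,0,0,-2,0,35,0,0,-1,0,35,0,0,0,0,35,0,0,0,0,35]'

```text
t: 23.4
ee_pos: [0.6067, 0.1731, 0.1422]
ee_rot: [-0.013, 0.717, 0.007, 0.696]
wrist_force: [0.3, -1.3, -1.1]
opening: 0.502
```

```bash
python3 c.py .605 .1755 .107 92 w22
```

```text
t 23.4 ee [0.6067 0.1731 0.1422] jaw 91.66 fingerdir [-0.03  -0.009 -1.   ] open 0.502 F [ 0.3 -1.3 -1.1] q [ 0.16  0.33  1.4  -0.    1.44 -1.44]
delta cm [-0.17  0.24 -3.52] twist 0.3 rows>= 0.7069286913469941 0.039231967578416384
20447 [320.  299.5] [197. 116.] 90.0 [0.6515 0.1742 0.05  ]
```

View pics/w22.png

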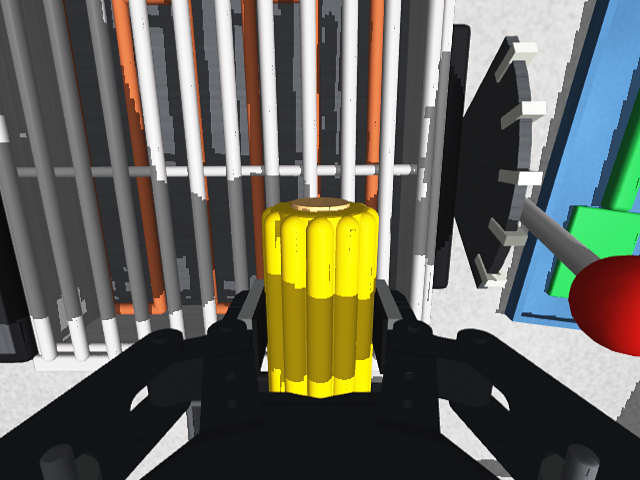

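Emit:
move_arm --rows '[-0.2,0.1,-1.2,0,35,0,0,-1,0,35,0,0,-0.7,0,35,0,0,-0.3,0,35,0,0,0,0,35]'

```text
t: 23.95
ee_pos: [0.6051, 0.1743, 0.1091]
ee_rot: [-0.013, 0.717, 0.007, 0.697]
wrist_force: [1.8, -1.4, -1.5]
opening: 0.505
```

Emit:
move_arm --rows '[0,0,-0.3,0,35,0,0,0,0,35]'

```text
t: 24.15
ee_pos: [0.6053, 0.1743, 0.1062]
ee_rot: [-0.013, 0.716, 0.007, 0.697]
wrist_force: [1.0, -0.5, -1.3]
opening: 0.502
```

Emit:
move_arm --rows '[0,0,-0.15,0,35,0,0,0,0,35]'

```text
t: 24.35
ee_pos: [0.6057, 0.1744, 0.1058]
ee_rot: [-0.013, 0.716, 0.007, 0.698]
wrist_force: [-1.0, -0.6, -0.4]
opening: 0.504
```

Contact is close: z has stopped following and the force has dropped. Releasing.

Emit:
move_arm --rows '[0,0,0,0,62,0,0,0,0,62,0,0,0,0,62,0,0,1,0,62,0,0,3,0,62,0,0,4,0,62,0,0,4,0,62,0,0,0,0,62,0,0,0,0,62]'

```text
t: 25.25
ee_pos: [0.6047, 0.1742, 0.2336]
ee_rot: [-0.013, 0.716, 0.007, 0.698]
wrist_force: [-0.5, -0.2, -1.4]
opening: 0.62
```

```bash
python3 c.py .5395 -.3825 .24 93 w23 .14; python3 -c "
from h import *
snap('side','s23');snap('top','t23')"
```

```text
t 25.2 ee [0.6047 0.1742 0.2336] jaw 91.66 fingerdir [-0.024 -0.008 -1.   ] open 0.620 F [-0.5 -0.2 -1.4] q [ 0.16  0.28  1.28 -0.    1.61 -1.44]
delta cm [ -6.52 -55.67   0.64] twist 1.3 rows>= 11.21084816135183 0.15575913288842763
6905 [321.  238.5] [ 58. 125.] 0.0 [0.6029 0.1748 0.14  ]
```

View pics/w23.png

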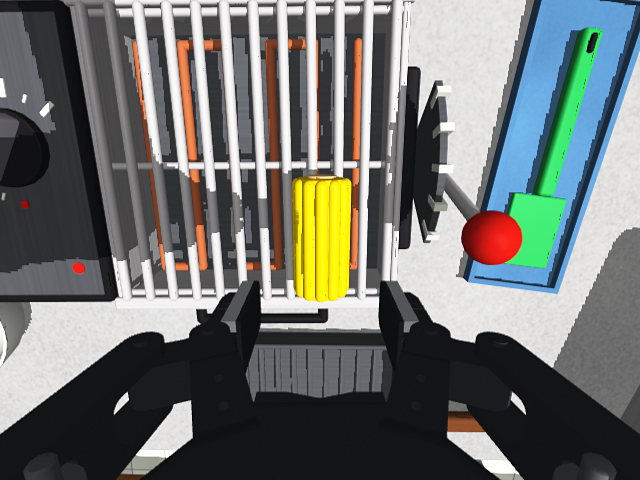

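View pics/s23.png

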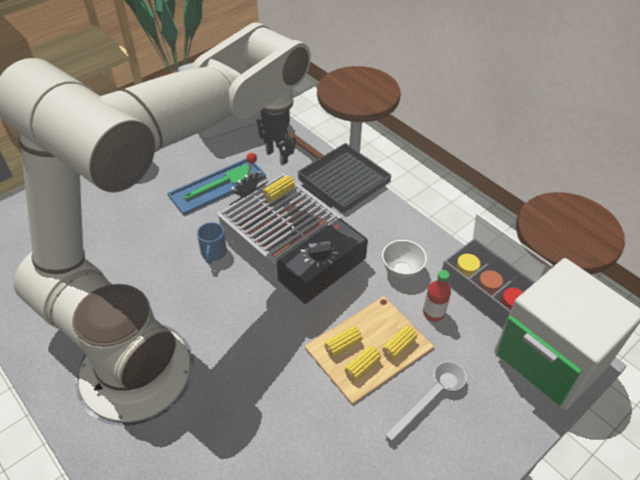

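Emit:
move_arm --rows '[-0.5,-3,0.5,0,62,-0.5,-5,0,0,62,-0.5,-5,0,0,62,-0.6,-5,0,0,62,-0.6,-5,0,0,62,-0.6,-5,0,0,62,-0.6,-5,0,0,62,-0.6,-5,0,0,62,-0.6,-5,0,0.4,62,-0.6,-5,0,0.4,62,-0.5,-4,0,0.4,62,0,0,0,0,62]'

```text
t: 26.6
ee_pos: [0.5336, -0.3485, 0.2235]
ee_rot: [-0.02, 0.723, 0.019, 0.691]
wrist_force: [1.2, 0.6, -0.1]
opening: 0.624
```

```bash
python3 c.py .5395 -.3825 .20 93 w24
```

```text
t 26.6 ee [ 0.5336 -0.3485  0.2235] jaw 93.15 fingerdir [-0.045 -0.003 -0.999] open 0.624 F [ 1.2  0.6 -0.1] q [-0.68  0.31  1.26 -0.03  1.6  -2.31]
delta cm [ 0.59 -3.4  -2.35] twist -0.1 rows>= 0.835686449754441 0.017343423211212676
5256 [303.5 102.5] [111.  49.] 90.0 [ 0.4277 -0.3681  0.05  ]
5143 [387.7 115.3] [ 49. 111.] 11.8 [ 0.4342 -0.2932  0.05  ]
4175 [280.  226.3] [96. 45.] 87.7 [ 0.54   -0.3855  0.05  ]
```

Emit:
move_arm --rows '[0.3,-1.8,-1,0,62,0.3,-1.7,-1,0,62,0,0,0,0,62,0,0,-3,0,62,0,0,-4,0,62,0,0,-3,0,62,0,0,0,0,62,0,0,0,0,62]'

```text
t: 27.45
ee_pos: [0.5417, -0.3771, 0.0986]
ee_rot: [-0.02, 0.723, 0.022, 0.69]
wrist_force: [0.7, -0.2, 0.1]
opening: 0.62
```

```bash
python3 c.py .5395 -.3845 .0165 93 w25
```

```text
t 27.4 ee [ 0.5417 -0.3771  0.0986] jaw 93.41 fingerdir [-0.046  0.001 -0.999] open 0.620 F [ 0.7 -0.2  0.1] q [-0.71  0.42  1.37 -0.03  1.39 -2.33]
delta cm [-0.22 -0.74 -8.21] twist -0.4 rows>= 1.649335638309268 0.04741230205239596
11754 [344.8  74.4] [ 81. 151.] 1.4 [ 0.4371 -0.3696  0.05  ]
14181 [483.9  80.4] [ 85. 187.] 14.7 [ 0.4355 -0.2959  0.05  ]
10204 [301. 258.] [154.  72.] 90.0 [ 0.5392 -0.3878  0.05  ]
```

View pics/w25.png

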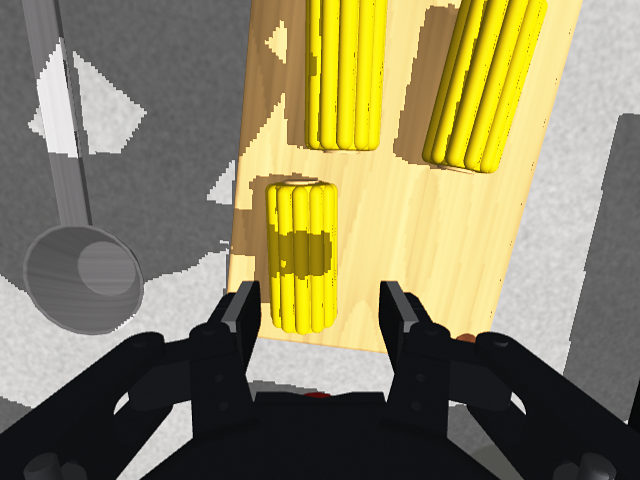

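Emit:
move_arm --rows '[-0.1,-0.9,0,-0.4,62,0,0,0,0,62,0,0,-2,0,62,0,0,-2,0,62,0,0,0,0,62,0,0,0,0,62]'

```text
t: 28.1
ee_pos: [0.5433, -0.3896, 0.0667]
ee_rot: [-0.02, 0.72, 0.016, 0.694]
wrist_force: [-0.2, -0.0, 0.0]
opening: 0.621
```

```bash
python3 c.py .5395 -.387 .0165 93 w26
```

```text
t 28.1 ee [ 0.5433 -0.3896  0.0667] jaw 92.94 fingerdir [-0.037 -0.006 -0.999] open 0.621 F [-0.2 -0.   0. ] q [-0.72  0.46  1.38 -0.03  1.33 -2.34]
delta cm [-0.38  0.26 -5.02] twist 0.1 rows>= 1.0085128046399077 0.007383831888611856
13670 [375.7  73.1] [ 97. 147.] 0.7 [ 0.4446 -0.37    0.05  ]
17865 [539.2  78.8] [108. 194.] 15.6 [ 0.4433 -0.2983  0.05  ]
13879 [322.5 273.5] [181.  85.] 90.0 [ 0.5385 -0.3882  0.05  ]
```

View pics/w26.png

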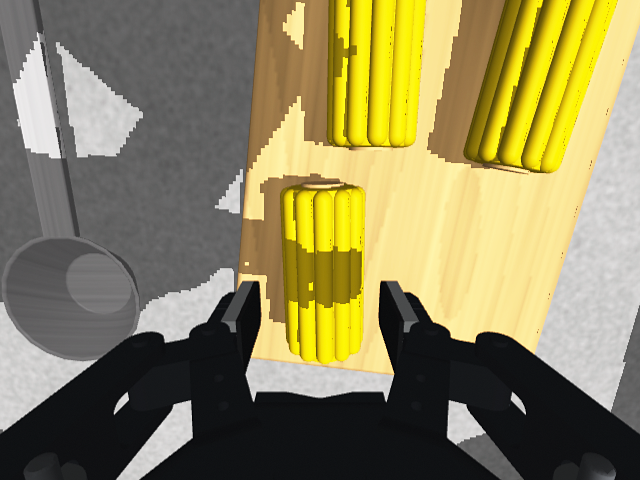

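Emit:
move_arm --rows '[-0.3,0.15,-1,0,62,0,0,-1.5,0,62,0,0,-1.5,0,62,0,0,-0.9,0,62,0,0,0,0,62,0,0,0,0,62]'

```text
t: 28.75
ee_pos: [0.5402, -0.3881, 0.0148]
ee_rot: [-0.02, 0.72, 0.016, 0.694]
wrist_force: [-1.6, -0.2, 0.6]
opening: 0.618
```

Emit:
move_arm --rows '[0,0,0.2,0,35,0,0,0,0,35,0,0,0,0,35,0,0,0,0,35,0,0,1,0,35,0,0,3,0,35,0,0,4,0,35,0,0,4,0,35,0,0,4,0,35,0,0,4,0,35,0,0,0,0,35]'

```text
t: 29.85
ee_pos: [0.5386, -0.3866, 0.2302]
ee_rot: [-0.021, 0.719, 0.016, 0.694]
wrist_force: [0.5, -0.9, -1.1]
opening: 0.499
```

```bash
python3 c.py .609 .0555 .2 92 w27
```

```text
t 29.9 ee [ 0.5386 -0.3866  0.2302] jaw 92.94 fingerdir [-0.035 -0.008 -0.999] open 0.499 F [ 0.5 -0.9 -1.1] q [-0.72  0.35  1.19 -0.03  1.62 -2.35]
delta cm [ 7.04 44.21 -3.02] twist -0.9 rows>= 8.974586087046372 0.10965587346108616
5148 [346.  98.] [ 49. 110.] 0.7 [ 0.4279 -0.3695  0.05  ]
5161 [428.6 109.8] [ 49. 111.] 14.0 [ 0.4341 -0.2949  0.05  ]
20317 [319.7 300.8] [195. 117.] 89.1 [ 0.6246 -0.3828  0.05  ]
```

View pics/w27.png

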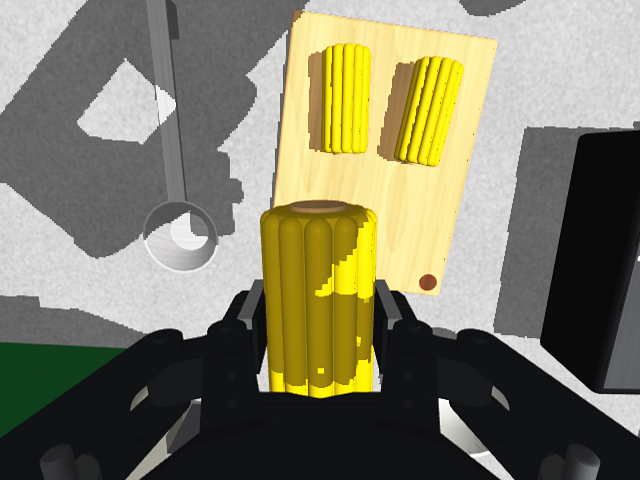

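Emit:
move_arm --rows '[0.5,3,0,-0.2,35,0.7,4,0,-0.2,35,0.7,4,0,-0.2,35,0.7,4,0,-0.2,35,0.8,4.5,0,-0.1,35,0.8,4.5,0,0,35,0.8,4.5,0,0,35,0.8,4.5,0,0,35,0.7,4,0,0,35,0.7,3,0,0,35,0,0,0,0,35,0,0,0,0,35]'

```text
t: 31.1
ee_pos: [0.6044, 0.0307, 0.2162]
ee_rot: [-0.011, 0.725, 0.012, 0.688]
wrist_force: [0.1, -1.1, -2.3]
opening: 0.506
```

```bash
python3 c.py .608 .0555 .107 92 w28
```

```text
t 31.1 ee [0.6044 0.0307 0.2162] jaw 91.87 fingerdir [-0.052 -0.    -0.999] open 0.506 F [ 0.1 -1.1 -2.3] q [-0.07  0.25  1.35 -0.    1.59 -1.68]
delta cm [  0.36   2.48 -10.92] twist 0.1 rows>= 2.240059555619105 0.014621792195494955
9007 [518.8 254.5] [ 73. 134.] 6.8 [0.6271 0.2217 0.05  ]
20334 [319.7 300.7] [195. 117.] 89.1 [0.6804 0.034  0.05  ]
```

View pics/w28.png

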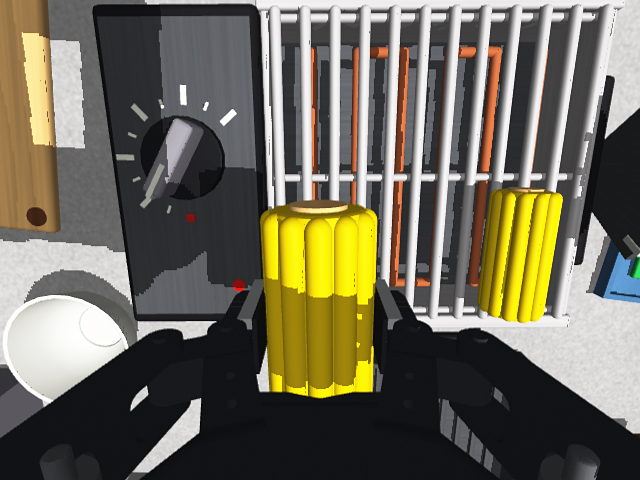

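Emit:
move_arm --rows '[0.1,1.2,0,0,35,0.1,1.1,0,0,35,0,0,0,0,35,0,0,-2,0,35,0,0,-2,0,35,0,0,-2,0,35,0,0,-1.5,0,35,0,0,-0.6,0,35,0,0,0,0,35,0,0,0,0,35]'

```text
t: 32.15
ee_pos: [0.6066, 0.0519, 0.1335]
ee_rot: [-0.01, 0.725, 0.01, 0.689]
wrist_force: [-0.1, -0.4, -1.5]
opening: 0.503
```

```bash
python3 c.py .608 .0555 .107 92 w29
```

```text
t 32.1 ee [0.6066 0.0519 0.1335] jaw 91.56 fingerdir [-0.051 -0.001 -0.999] open 0.503 F [-0.1 -0.4 -1.5] q [-0.04  0.3   1.45 -0.    1.44 -1.64]
delta cm [ 0.14  0.36 -2.65] twist 0.4 rows>= 0.5357099894526441 0.05067990725538246
20004 [574.1 296.1] [116. 203.] 8.1 [0.6376 0.2365 0.05  ]
20334 [319.2 300.8] [195. 116.] 89.1 [0.6462 0.0531 0.05  ]
```

Emit:
move_arm --rows '[0,0.3,-1,0.3,35,0,0,-0.8,0,35,0,0,-0.4,0,35,0,0,0,0,35]'

```text
t: 32.6
ee_pos: [0.6073, 0.0552, 0.1111]
ee_rot: [-0.012, 0.724, 0.012, 0.69]
wrist_force: [1.1, -0.7, -1.6]
opening: 0.497
```

Emit:
move_arm --rows '[0,0,-0.2,0,35,0,0,0,0,35]'

```text
t: 32.8
ee_pos: [0.6073, 0.0552, 0.109]
ee_rot: [-0.012, 0.724, 0.012, 0.69]
wrist_force: [-0.2, 0.2, -1.5]
opening: 0.503
```

Emit:
move_arm --rows '[0,0,-0.2,0,35,0,0,0,0,35]'

```text
t: 33.0
ee_pos: [0.6074, 0.0551, 0.1071]
ee_rot: [-0.012, 0.724, 0.012, 0.69]
wrist_force: [-0.2, -0.4, -1.0]
opening: 0.5
```

Emit:
move_arm --rows '[0,0,-0.15,0,35,0,0,0,0,35]'

```text
t: 33.2
ee_pos: [0.6075, 0.0551, 0.1056]
ee_rot: [-0.012, 0.724, 0.012, 0.69]
wrist_force: [-0.8, 0.7, -1.7]
opening: 0.5
```

Emit:
move_arm --rows '[0,0,-0.1,0,35,0,0,0,0,62,0,0,0,0,62,0,0,0,0,62,0,0,1,0,62,0,0,3,0,62,0,0,4,0,62,0,0,4,0,62,0,0,0,0,62,0,0,0,0,62]'

```text
t: 34.2
ee_pos: [0.6066, 0.0552, 0.2329]
ee_rot: [-0.012, 0.723, 0.012, 0.691]
wrist_force: [0.0, -0.5, -1.3]
opening: 0.619
```

```bash
python3 c.py .435 -.292 .22 83 w30 .14
```

```text
t 34.2 ee [0.6066 0.0552 0.2329] jaw 91.90 fingerdir [-0.046 -0.001 -0.999] open 0.619 F [ 0.  -0.5 -1.3] q [-0.03  0.25  1.31 -0.    1.62 -1.64]
delta cm [-17.16 -34.72  -1.29] twist -8.9 rows>= 7.74905610298134 1.0355069511728798
6938 [320.  243.7] [125.  59.] 88.4 [0.6064 0.0558 0.14  ]
7559 [475.8 243.9] [ 65. 126.] 5.6 [0.6029 0.1684 0.14  ]
```

View pics/w30.png

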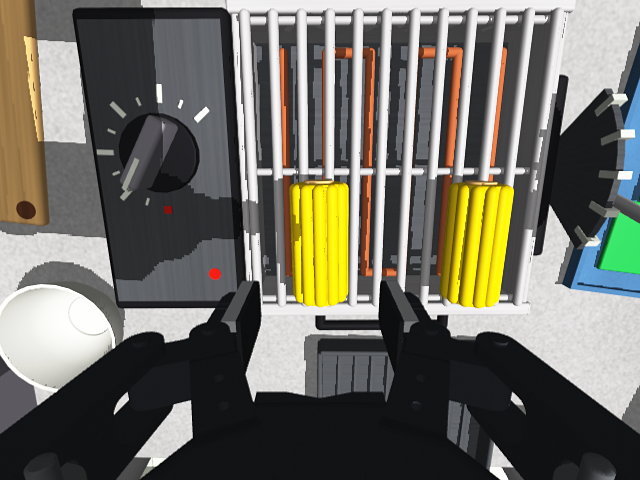

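Emit:
move_arm --rows '[-1,-2,0,-1,62,-1.7,-3.5,0,-1,62,-1.7,-3.5,0,-1,62,-1.7,-3.5,0,-1,62,-1.7,-3.5,0,-1,62,-1.7,-3.5,0,-1,62,-1.7,-3.5,0,-1,62,-1.7,-3.5,0,-1,62,-1.7,-3.5,0,-1,62,-1,-2,0,0,62,0,0,0,0,62]'

```text
t: 35.35
ee_pos: [0.4397, -0.2737, 0.2246]
ee_rot: [0.048, 0.725, -0.042, 0.685]
wrist_force: [-0.4, 0.8, -0.1]
opening: 0.618
```

```bash
python3 c.py .435 -.292 .22 82.6 w31
```

```text
t 35.4 ee [ 0.4397 -0.2737  0.2246] jaw 82.68 fingerdir [-0.056  0.012 -0.998] open 0.618 F [-0.4  0.8 -0.1] q [-0.69  0.07  1.54 -0.03  1.58 -2.13]
delta cm [-0.47 -1.83 -0.46] twist -0.1 rows>= 0.38938508591904514 0.009147099683198998
4155 [299.5 221. ] [96. 45.] 90.0 [ 0.4347 -0.2912  0.05  ]
4260 [221.3 224. ] [97. 47.] 77.5 [ 0.428  -0.3655  0.05  ]
```

View pics/w31.png

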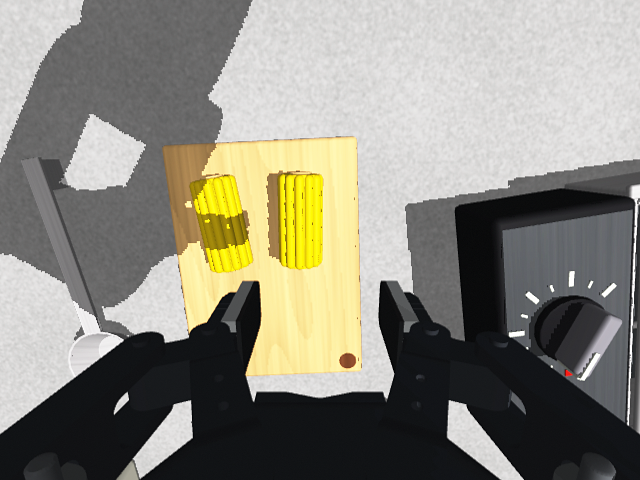

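Emit:
move_arm --rows '[-0.3,-1.7,0,0,60,0,0,0,0,60,0,0,-3,0,60,0,0,-4,0,60,0,0,-3,0,60,0,0,-2,0,60,0,0,0,0,60,0,0,0,0,60]'

```text
t: 36.2
ee_pos: [0.4398, -0.2819, 0.0996]
ee_rot: [0.047, 0.726, -0.039, 0.685]
wrist_force: [-0.2, 0.2, 0.1]
opening: 0.6
```

```bash
python3 c.py .435 -.292 .0165 82.6 w32
```

```text
t 36.2 ee [ 0.4398 -0.2819  0.0996] jaw 83.03 fingerdir [-0.056  0.015 -0.998] open 0.600 F [-0.2  0.2  0.1] q [-0.7   0.16  1.7  -0.03  1.33 -2.14]
delta cm [-0.48 -1.01 -8.31] twist -0.4 rows>= 1.6760024612532671 0.04984328129788967
10137 [302.5 256. ] [152.  71.] 90.0 [ 0.434  -0.2908  0.05  ]
10504 [180.8 258.1] [154.  77.] 74.1 [ 0.4263 -0.3629  0.05  ]
```

View pics/w32.png

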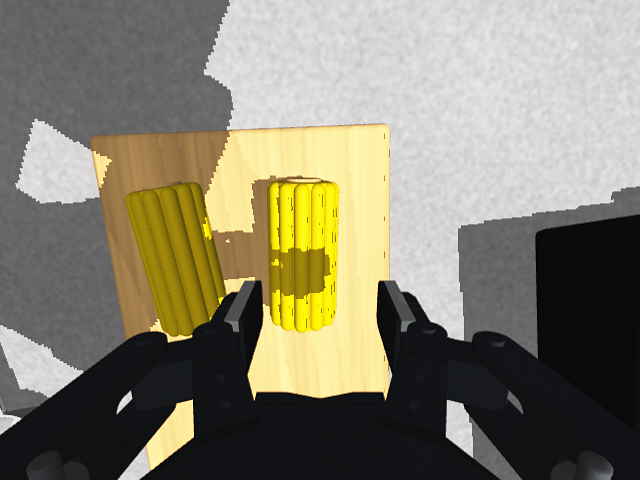

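Emit:
move_arm --rows '[-0.4,-0.95,0,-0.2,58,0,0,0,0,58,0,0,-2,0,58,0,0,-1.5,0,58,0,0,0,0,58,0,0,0,0,58]'

```text
t: 36.85
ee_pos: [0.4375, -0.2946, 0.0699]
ee_rot: [0.047, 0.723, -0.042, 0.688]
wrist_force: [0.4, -0.2, -0.1]
opening: 0.579
```

```bash
python3 c.py .4345 -.2915 .0165 82.6 w33
```

```text
t 36.9 ee [ 0.4375 -0.2946  0.0699] jaw 82.76 fingerdir [-0.049  0.009 -0.999] open 0.579 F [ 0.4 -0.2 -0.1] q [-0.72  0.19  1.73 -0.03  1.26 -2.16]
delta cm [-0.3   0.31 -5.34] twist -0.2 rows>= 1.0712675798162614 0.018728157895520795
13411 [324.5 272.5] [177.  83.] 90.0 [ 0.4336 -0.2913  0.05  ]
11748 [177.7 263.8] [150.  90.] 76.3 [ 0.4195 -0.3647  0.05  ]
```

View pics/w33.png

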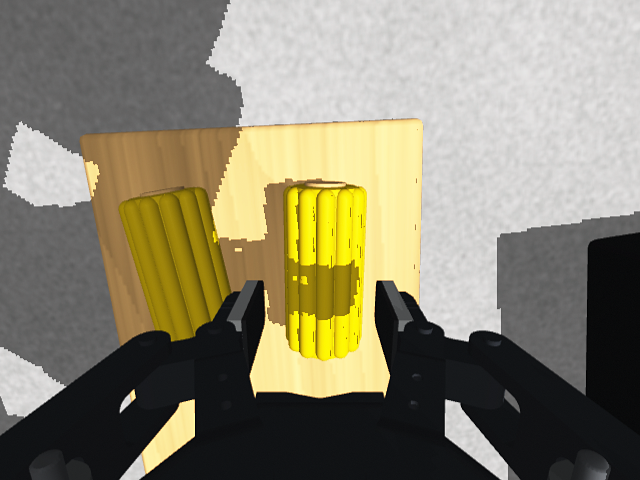

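Emit:
move_arm --rows '[-0.3,0.25,-1,0,58,0,0,-1.5,0,58,0,0,-1.5,0,58,0,0,-0.9,0,58,0,0,0,0,58,0,0,0,0,58]'

```text
t: 37.5
ee_pos: [0.4347, -0.2923, 0.021]
ee_rot: [0.046, 0.722, -0.043, 0.689]
wrist_force: [0.3, 0.2, 0.2]
opening: 0.576
```

```bash
python3 c.py .4345 -.2915 .0165 82.6 w34
```

```text
t 37.5 ee [ 0.4347 -0.2923  0.021 ] jaw 82.76 fingerdir [-0.046  0.006 -0.999] open 0.576 F [0.3 0.2 0.2] q [-0.72  0.24  1.78 -0.03  1.16 -2.16]
delta cm [-0.02  0.08 -0.45] twist -0.2 rows>= 0.09078695789066199 0.018625638622296128
20114 [322.  299.5] [197. 112.] 90.0 [ 0.4237 -0.2899  0.05  ]
16919 [119.3 281.5] [150. 130.] 72.4 [ 0.4074 -0.362   0.05  ]
751 [177.3 424. ] [22. 59.] 36.4 [ 0.47   -0.3547  0.05  ]
```

View pics/w34.png

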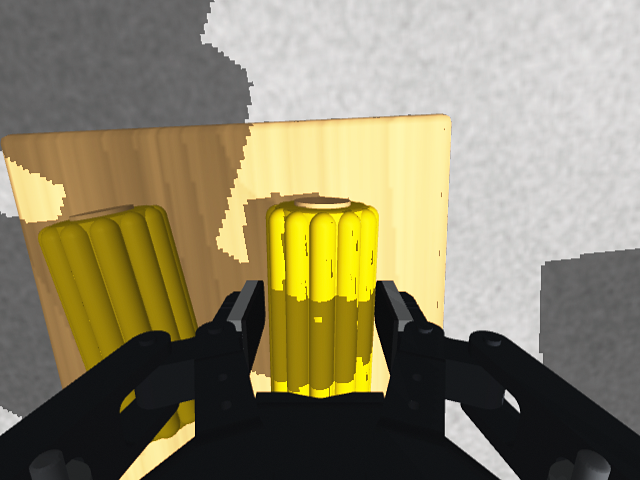

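Well placed between the pads; down 4 mm, grip and lift.

Emit:
move_arm --rows '[0,0,-0.4,0,58,0,0,0,0,35,0,0,0,0,35,0,0,0,0,35,0,0,1,0,35,0,0,3,0,35,0,0,4,0,35,0,0,4,0,35,0,0,4,0,35,0,0,4,0,35,0,0,0,0,35]'

```text
t: 38.65
ee_pos: [0.433, -0.2907, 0.2297]
ee_rot: [0.046, 0.721, -0.044, 0.69]
wrist_force: [0.2, 0.4, -2.1]
opening: 0.501
```

```bash
python3 c.py .495 .1715 .22 92 w35
```

```text
t 38.6 ee [ 0.433  -0.2907  0.2297] jaw 82.76 fingerdir [-0.045  0.005 -0.999] open 0.501 F [ 0.2  0.4 -2.1] q [-0.72  0.07  1.53 -0.03  1.58 -2.17]
delta cm [ 6.2  46.22 -0.97] twist 9.2 rows>= 9.329364070209147 1.0756130948789306
24276 [291.1 287.3] [168. 219.] 2.2 [ 0.4977 -0.3277  0.05  ]
```

View pics/w35.png

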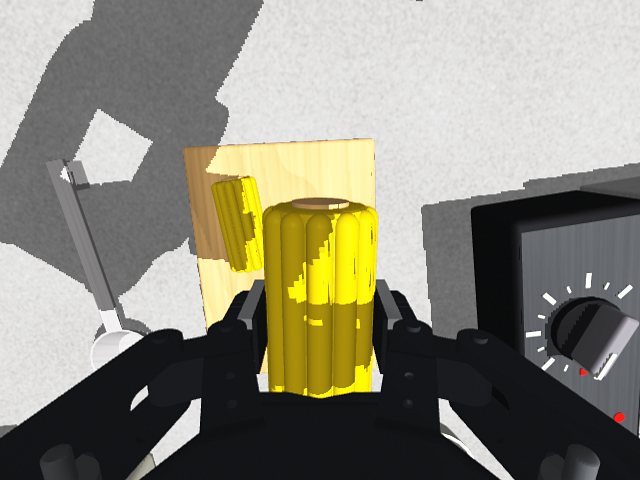

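Emit:
move_arm --rows '[0.4,3,0,1,35,0.6,4,0,1,35,0.6,4.5,0,1,35,0.6,4.5,0,1,35,0.7,4.5,0,1,35,0.7,4.5,0,1,35,0.7,4.5,0,1,35,0.7,4.5,0,1,35,0.6,4.5,0,1,35,0.5,4,0,0,35,0,0,0,0,35,0,0,0,0,35]'

```text
t: 39.9
ee_pos: [0.4864, 0.1522, 0.2172]
ee_rot: [-0.011, 0.729, 0.013, 0.685]
wrist_force: [-0.6, -0.0, -2.2]
opening: 0.5
```

```bash
python3 c.py .495 .1715 .22 92 w36 .14
```

```text
t 39.9 ee [0.4864 0.1522 0.2172] jaw 91.99 fingerdir [-0.062  0.001 -0.998] open 0.500 F [-0.6 -0.  -2.2] q [ 0.15  0.06  1.57  0.01  1.58 -1.46]
delta cm [0.86 1.93 0.28] twist 0.0 rows>= 0.42509358637387445 0.001606423986619587
20493 [319.5 299.5] [197. 115.] 90.0 [0.5211 0.154  0.14  ]
1042 [187.8 425.3] [26. 59.] 37.7 [0.627  0.0571 0.14  ]
```

View pics/w36.png

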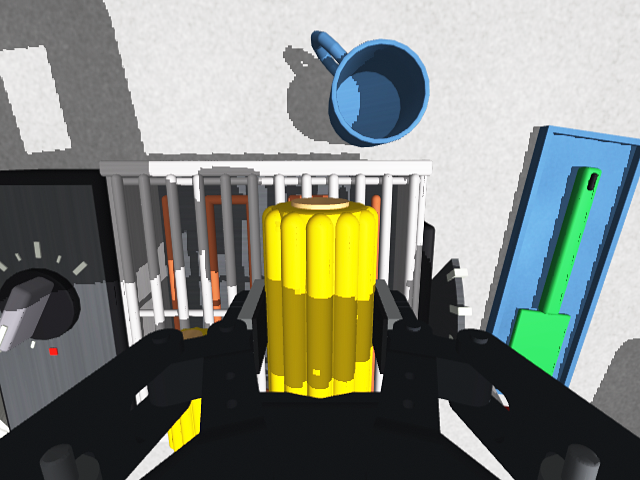

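Emit:
move_arm --rows '[0.3,0.9,0,0,35,0.3,0.8,0,0,35,0,0,0,0,35,0,0,-2,0,35,0,0,-2,0,35,0,0,-2,0,35,0,0,-1.5,0,35,0,0,-0.5,0,35,0,0,0,0,35,0,0,0,0,35]'

```text
t: 40.95
ee_pos: [0.4942, 0.1659, 0.1356]
ee_rot: [-0.009, 0.728, 0.01, 0.685]
wrist_force: [1.2, -0.3, -2.3]
opening: 0.501
```

```bash
python3 c.py .493 .1715 .107 92 w37 .14
```

```text
t 41.0 ee [0.4942 0.1659 0.1356] jaw 91.52 fingerdir [-0.06   0.002 -0.998] open 0.501 F [ 1.2 -0.3 -2.3] q [ 0.17  0.13  1.66  0.01  1.41 -1.43]
delta cm [-0.12  0.56 -2.86] twist 0.5 rows>= 0.5824120911206344 0.05533413757803779
20467 [319.5 299.5] [197. 115.] 90.0 [0.494  0.1661 0.14  ]
567 [147.1 465.5] [16. 50.] 41.6 [0.5851 0.0821 0.14  ]
```

View pics/w37.png

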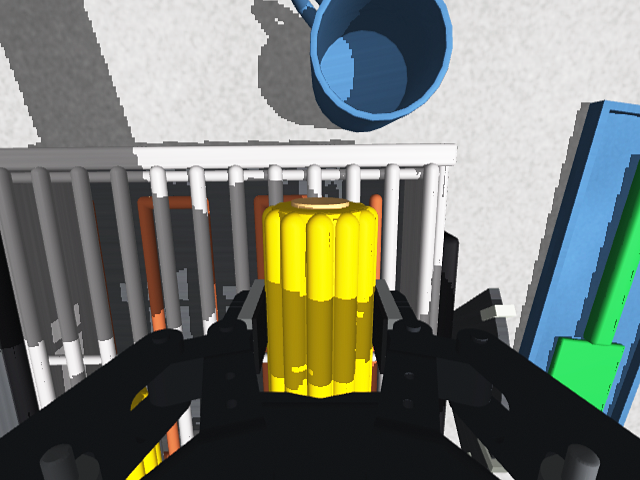

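Emit:
move_arm --rows '[0,0.5,-0.8,0.4,35,0,0,-0.8,0,35,0,0,-0.6,0,35,0,0,0,0,35]'

```text
t: 41.4
ee_pos: [0.4948, 0.1716, 0.1131]
ee_rot: [-0.011, 0.727, 0.013, 0.686]
wrist_force: [-0.5, 0.1, -2.0]
opening: 0.501
```

Emit:
move_arm --rows '[0,0,-0.2,0,35,0,0,0,0,35]'

```text
t: 41.6
ee_pos: [0.4948, 0.1716, 0.1109]
ee_rot: [-0.011, 0.727, 0.013, 0.686]
wrist_force: [-0.0, 0.4, -1.3]
opening: 0.502
```

Emit:
move_arm --rows '[0,0,-0.2,0,35,0,0,0,0,35]'

```text
t: 41.8
ee_pos: [0.4949, 0.1716, 0.1089]
ee_rot: [-0.011, 0.727, 0.013, 0.686]
wrist_force: [-0.4, 0.4, -2.0]
opening: 0.501
```

Emit:
move_arm --rows '[0,0,-0.2,0,35,0,0,0,0,35]'

```text
t: 42.0
ee_pos: [0.495, 0.1716, 0.107]
ee_rot: [-0.011, 0.727, 0.013, 0.686]
wrist_force: [-0.1, -0.1, -1.8]
opening: 0.501
```

Emit:
move_arm --rows '[0,0,-0.15,0,35,0,0,0,0,35]'

```text
t: 42.2
ee_pos: [0.4952, 0.1716, 0.1059]
ee_rot: [-0.011, 0.727, 0.013, 0.687]
wrist_force: [-0.8, -0.5, 1.5]
opening: 0.499
```

Contact (force changed sign). Releasing and going up.

Emit:
move_arm --rows '[0,0,0,0,62,0,0,0,0,62,0,0,0,0,62,0,0,1,0,62,0,0,3,0,62,0,0,4,0,62,0,0,4,0,62,0,0,0,0,62,0,0,0,0,62]'

```text
t: 43.1
ee_pos: [0.4941, 0.1714, 0.2334]
ee_rot: [-0.011, 0.727, 0.013, 0.687]
wrist_force: [0.6, -0.1, -0.6]
opening: 0.619
```

```bash
python3 c.py .428 -.366 .22 92.6 w38 .14; python3 -c "
from h import *
snap('side','s38')"
```

```text
t 43.1 ee [0.4941 0.1714 0.2334] jaw 91.97 fingerdir [-0.056  0.002 -0.998] open 0.619 F [ 0.6 -0.1 -0.6] q [ 0.18  0.08  1.52  0.01  1.6  -1.43]
delta cm [ -6.61 -53.74  -1.34] twist 0.6 rows>= 10.831784887368876 0.0737141052879912
6900 [319.  244.5] [125.  58.] 90.0 [0.4938 0.1716 0.14  ]
1000 [170.5 326.2] [31. 60.] 78.1 [0.562  0.0604 0.14  ]
4101 [318.5 353.5] [89. 53.] 90.0 [0.5816 0.1743 0.14  ]
712 [175.1 415.8] [30. 33.] 87.3 [0.6419 0.0592 0.14  ]
```

View pics/w38.png

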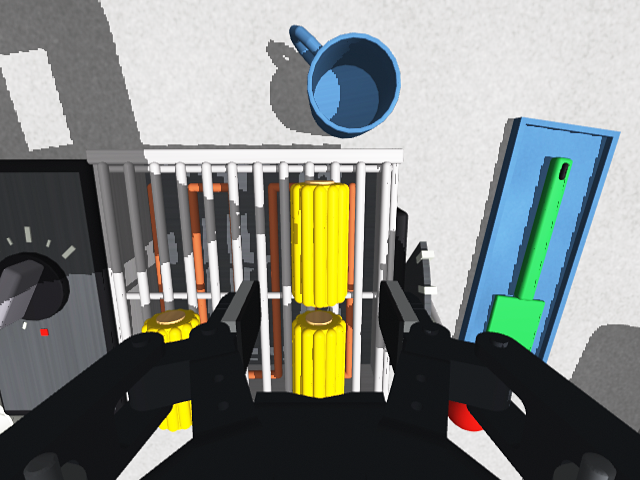

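View pics/s38.png

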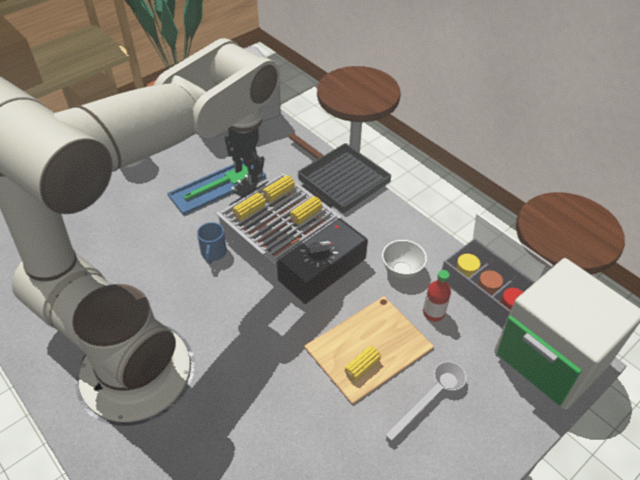

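Emit:
move_arm --rows '[-0.4,-3,0,0,62,-0.6,-4.5,0,0,62,-0.6,-5,0,0,62,-0.6,-5,0,0,62,-0.6,-5,0,0,62,-0.6,-5,0,0,62,-0.6,-5,0,0,62,-0.6,-5,0,0,62,-0.6,-5,0,0,62,-0.6,-5,0,0,62,-0.5,-3.5,0,0,62,0,0,0,0,62]'

```text
t: 44.4
ee_pos: [0.4218, -0.3413, 0.2211]
ee_rot: [-0.01, 0.732, 0.017, 0.681]
wrist_force: [1.2, 0.2, -0.7]
opening: 0.623
```

```bash
python3 c.py .428 -.366 .22 92.6 w39
```

```text
t 44.4 ee [ 0.4218 -0.3413  0.2211] jaw 92.20 fingerdir [-0.073  0.009 -0.997] open 0.623 F [ 1.2  0.2 -0.7] q [-0.8   0.13  1.48 -0.05  1.59 -2.4 ]
delta cm [ 0.62 -2.47 -0.11] twist 0.4 rows>= 0.5087737965285133 0.04706969246902856
4215 [289.  232.8] [97. 46.] 88.1 [ 0.4281 -0.3677  0.05  ]
```

View pics/w39.png

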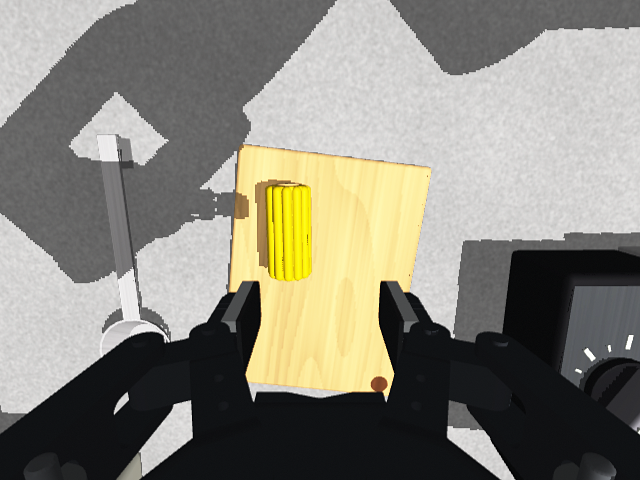

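Emit:
move_arm --rows '[0.3,-1.3,0,0.4,62,0.3,-1.3,0,0,62,0,0,0,0,62,0,0,-3,0,62,0,0,-4,0,62,0,0,-3,0,62,0,0,-1,0,62,0,0,0,0,62,0,0,0,0,62]'

```text
t: 45.35
ee_pos: [0.4314, -0.3639, 0.109]
ee_rot: [-0.015, 0.732, 0.022, 0.681]
wrist_force: [-0.1, 0.5, 0.1]
opening: 0.622
```

```bash
python3 c.py .428 -.367 .0165 92.6 w40
```

```text
t 45.4 ee [ 0.4314 -0.3639  0.109 ] jaw 93.00 fingerdir [-0.071  0.008 -0.997] open 0.622 F [-0.1  0.5  0.1] q [-0.81  0.24  1.59 -0.05  1.37 -2.42]
delta cm [-0.34 -0.31 -9.25] twist -0.4 rows>= 1.851647335206587 0.04693869352969381
9346 [310. 254.] [146.  68.] 90.0 [ 0.4277 -0.369   0.05  ]
```

View pics/w40.png

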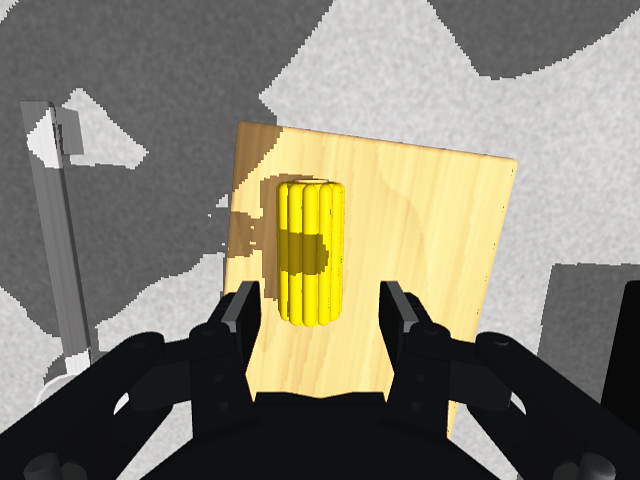

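Emit:
move_arm --rows '[-0.3,-0.5,0,0,62,0,0,0,0,62,0,0,-2,0,62,0,0,-2,0,62,0,0,-1,0,62,0,0,0,0,62,0,0,0,0,62]'

```text
t: 46.1
ee_pos: [0.4301, -0.3723, 0.0647]
ee_rot: [-0.018, 0.729, 0.019, 0.684]
wrist_force: [0.8, -0.2, 0.2]
opening: 0.619
```

```bash
python3 c.py .428 -.369 .0165 92.6 w41
```

```text
t 46.1 ee [ 0.4301 -0.3723  0.0647] jaw 92.97 fingerdir [-0.064  0.001 -0.998] open 0.619 F [ 0.8 -0.2  0.2] q [-0.82  0.28  1.63 -0.05  1.28 -2.43]
delta cm [-0.21  0.33 -4.82] twist -0.4 rows>= 0.9668917076890968 0.042971709709450856
14173 [325.5 279. ] [182.  85.] 90.0 [ 0.427  -0.3692  0.05  ]
```

View pics/w41.png

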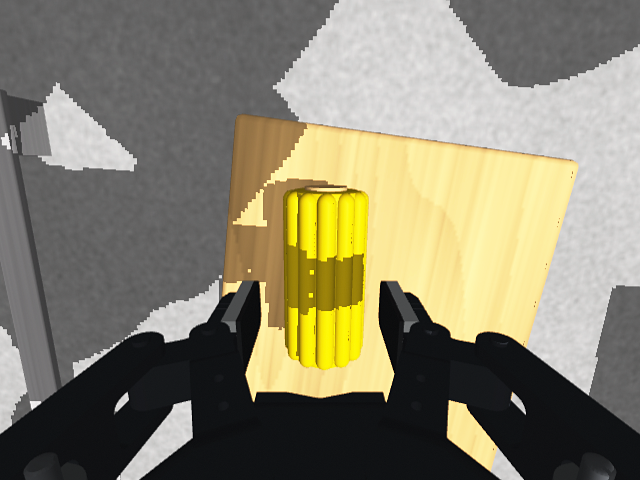

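Emit:
move_arm --rows '[-0.2,0.25,-1,0,62,0,0,-1.5,0,62,0,0,-1.5,0,62,0,0,-0.8,0,62,0,0,0,0,62,0,0,0,0,62]'

```text
t: 46.75
ee_pos: [0.4281, -0.3697, 0.014]
ee_rot: [-0.018, 0.729, 0.019, 0.684]
wrist_force: [-0.3, 0.3, 0.1]
opening: 0.621
```

Emit:
move_arm --rows '[0,0,0.25,0,35,0,0,0,0,35,0,0,0,0,35,0,0,0,0,35,0,0,1,0,35,0,0,3,0,35,0,0,4,0,35,0,0,4,0,35,0,0,4,0,35,0,0,4,0,35,0,0,0,0,35]'

```text
t: 47.85
ee_pos: [0.4268, -0.3681, 0.2302]
ee_rot: [-0.019, 0.728, 0.018, 0.685]
wrist_force: [0.5, 0.2, -2.0]
opening: 0.504
```

```bash
python3 c.py .497 .0515 .22 92 w42;
```

```text
t 47.9 ee [ 0.4268 -0.3681  0.2302] jaw 92.98 fingerdir [-0.061 -0.002 -0.998] open 0.504 F [ 0.5  0.2 -2. ] q [-0.82  0.16  1.43 -0.05  1.59 -2.44]
delta cm [ 7.02 41.96 -1.02] twist -1.0 rows>= 8.511508926118964 0.11456806270475724
20630 [319.3 300.3] [117. 195.] 0.9 [ 0.5065 -0.3637  0.05  ]
```

View pics/w42.png

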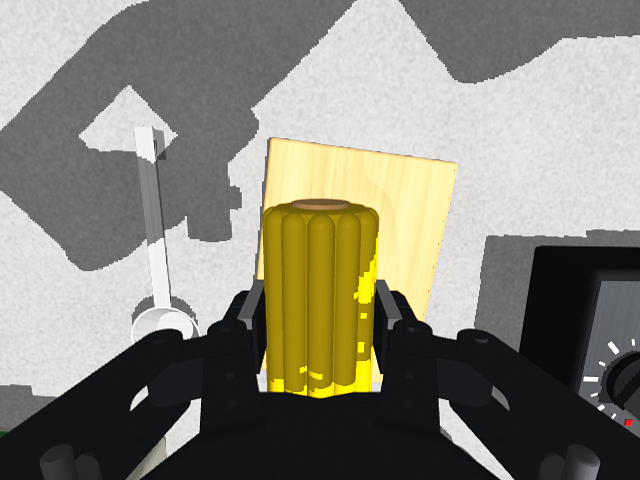

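Emit:
move_arm --rows '[0.5,3,0,0,35,0.5,3,0,0,35,0.5,3,0,0,35,0.5,3,0,0,35,0.5,3,0,0,35,0.5,3,0,0,35,0.5,3,0,0,35,0.5,3,0,0,35,0.5,3,0,0,35,0.5,3,0,0,35,0.5,3,0,0,35,0.5,3,0,0,35]'

```text
t: 49.1
ee_pos: [0.4811, 0.0054, 0.2179]
ee_rot: [-0.014, 0.733, 0.019, 0.68]
wrist_force: [0.1, -0.6, -0.9]
opening: 0.5
```

Emit:
move_arm --rows '[0.3,2.5,0,-0.5,35,0,0,0,0,35,0,0,0,0,35]'

```text
t: 49.4
ee_pos: [0.4829, 0.0348, 0.2154]
ee_rot: [-0.011, 0.735, 0.018, 0.678]
wrist_force: [-0.6, -0.2, -2.0]
opening: 0.499
```

```bash
python3 c.py .497 .0515 .22 92 w43 .14
```

```text
t 49.4 ee [0.4829 0.0348 0.2154] jaw 92.36 fingerdir [-0.08   0.008 -0.997] open 0.499 F [-0.6 -0.2 -2. ] q [-0.09  0.02  1.61  0.    1.59 -1.7 ]
delta cm [1.41 1.67 0.46] twist -0.4 rows>= 0.4468722515836804 0.04196887298799528
20664 [320. 300.] [196. 116.] 90.0 [0.5155 0.0376 0.14  ]
8519 [504.5 275.5] [ 71. 133.] 5.7 [0.493  0.1636 0.14  ]
212 [500.7 397.8] [29.  9.] 42.7 [0.5876 0.1749 0.14  ]
1171 [472.9 448.3] [77. 21.] 48.4 [0.6319 0.1599 0.14  ]
```

View pics/w43.png

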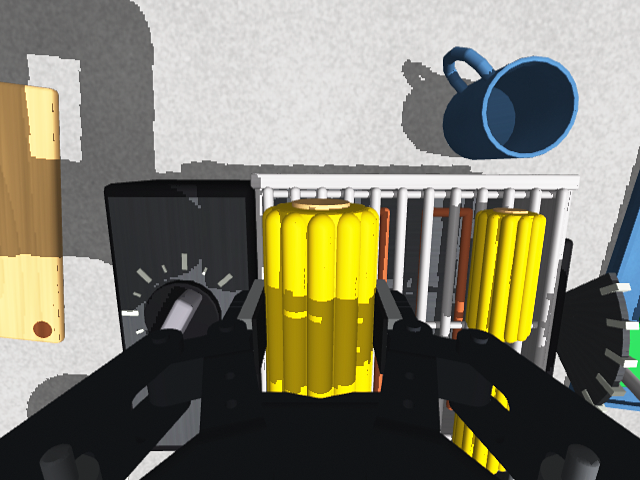

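Emit:
move_arm --rows '[0.5,0.8,0,0,35,0.5,0.6,0,0,35,0,0,0,0,35,0,0,-2,0,35,0,0,-2,0,35,0,0,-2,0,35,0,0,-1.5,0,35,0,0,-0.5,0,35,0,0,0,0,35,0,0,0,0,35]'

```text
t: 50.45
ee_pos: [0.4947, 0.0465, 0.1333]
ee_rot: [-0.01, 0.734, 0.016, 0.679]
wrist_force: [-0.0, -0.1, -0.9]
opening: 0.499
```

```bash
python3 c.py .496 .0515 .112 92 w44 .14
```

```text
t 50.5 ee [0.4947 0.0465 0.1333] jaw 92.08 fingerdir [-0.079  0.007 -0.997] open 0.499 F [-0.  -0.1 -0.9] q [-0.06  0.1   1.7   0.    1.42 -1.67]
delta cm [ 0.13  0.5  -2.13] twist -0.1 rows>= 0.4379861637205284 0.009201212935493513
20647 [320. 300.] [196. 116.] 90.0 [0.4938 0.0468 0.14  ]
19459 [576.  302.6] [115. 201.] 7.2 [0.4914 0.1602 0.14  ]
```

View pics/w44.png

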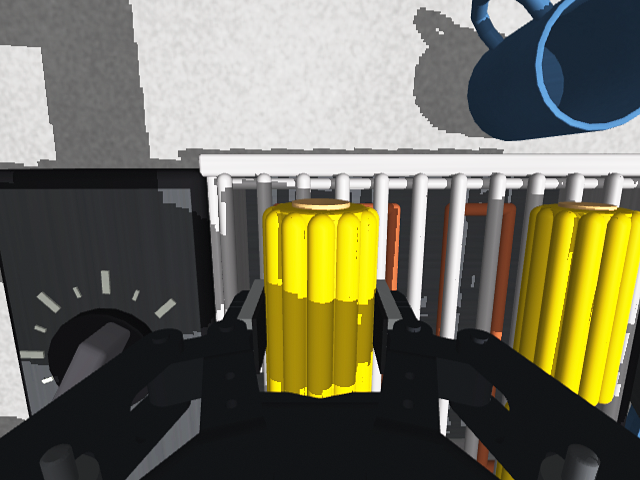

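Emit:
move_arm --rows '[0,0.45,-0.8,0,35,0,0,-0.7,0,35,0,0,-0.4,0,35,0,0,0,0,35]'

```text
t: 50.9
ee_pos: [0.4953, 0.0515, 0.1141]
ee_rot: [-0.01, 0.733, 0.016, 0.679]
wrist_force: [-0.2, -0.1, -1.2]
opening: 0.499
```

Emit:
move_arm --rows '[0,0,-0.2,0,35,0,0,0,0,35]'

```text
t: 51.1
ee_pos: [0.4953, 0.0515, 0.112]
ee_rot: [-0.01, 0.734, 0.016, 0.679]
wrist_force: [-0.3, 0.3, -1.1]
opening: 0.502
```

Emit:
move_arm --rows '[0,0,-0.2,0,35,0,0,0,0,35]'

```text
t: 51.3
ee_pos: [0.4954, 0.0514, 0.11]
ee_rot: [-0.01, 0.733, 0.016, 0.68]
wrist_force: [0.2, 0.3, -1.1]
opening: 0.503
```

Emit:
move_arm --rows '[0,0,-0.15,0,35,0,0,0,0,35]'

```text
t: 51.5
ee_pos: [0.4955, 0.0514, 0.1085]
ee_rot: [-0.01, 0.733, 0.016, 0.68]
wrist_force: [-0.0, 0.1, -1.1]
opening: 0.501
```

Emit:
move_arm --rows '[0,0,-0.2,0,35,0,0,0,0,35]'

```text
t: 51.7
ee_pos: [0.4955, 0.0514, 0.1064]
ee_rot: [-0.01, 0.733, 0.016, 0.68]
wrist_force: [-0.2, -0.4, -1.0]
opening: 0.502
```

Emit:
move_arm --rows '[0,0,-0.15,0,35,0,0,0,0,35]'

```text
t: 51.9
ee_pos: [0.4955, 0.0514, 0.1047]
ee_rot: [-0.01, 0.733, 0.016, 0.68]
wrist_force: [-0.2, -0.3, -0.9]
opening: 0.5
```

Emit:
move_arm --rows '[0,0,-0.1,0,35,0,0,0,0,62,0,0,0,0,62,0,0,0,0,62,0,0,1,0,62,0,0,3,0,62,0,0,4,0,62,0,0,5,0,62,0,0,5,0,62,0,0,0,0,62]'

```text
t: 52.9
ee_pos: [0.4931, 0.0515, 0.2922]
ee_rot: [-0.01, 0.734, 0.016, 0.679]
wrist_force: [0.9, -0.2, -0.4]
opening: 0.62
```

```bash
python3 c.py .546 -.073 .22 62 w45 .14; python3 -c "
from h import *
snap('side','s45')
crop(cv2.imread('pics/s45.png'),160,130,220,180,3.5,'pics/s45c.png')"
```

```text
t 52.9 ee [0.4931 0.0515 0.2922] jaw 92.08 fingerdir [-0.077  0.007 -0.997] open 0.620 F [ 0.9 -0.2 -0.4] q [-0.05  0.02  1.46  0.    1.74 -1.66]
delta cm [  5.29 -12.45  -7.22] twist -30.1 rows>= 3.0666248977919777 3.5022313081263334
4638 [317.5 234. ] [102.  47.] 90.0 [0.495  0.0516 0.14  ]
4776 [444.9 236.8] [ 50. 102.] 3.8 [0.4937 0.1663 0.14  ]
3997 [317.  343.5] [101.  44.] 90.0 [0.602  0.0549 0.14  ]
1012 [444.8 310.8] [58. 32.] 41.4 [0.5647 0.1741 0.14  ]
```

View pics/w45.png

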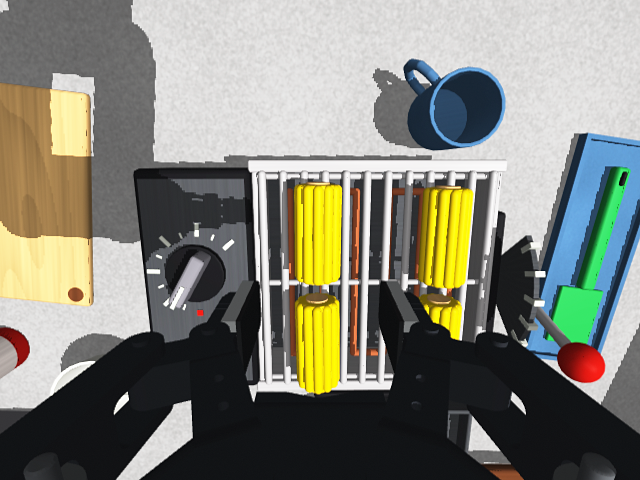

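View pics/s45c.png

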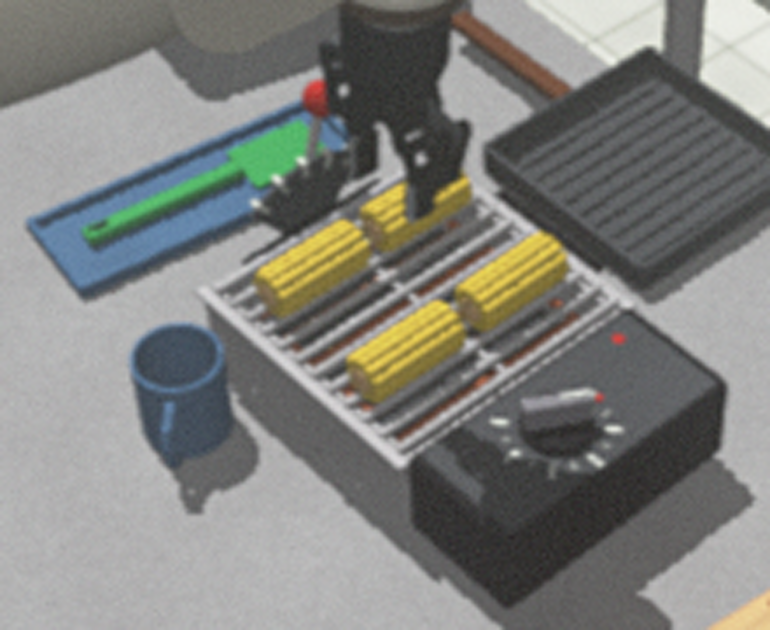

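Emit:
move_arm --rows '[0.9,-2,-0.5,-5,55,0.9,-2,-0.5,-5,55,0.9,-2,-0.5,-5,55,0.9,-2,-0.5,-5,55,0.8,-2,-0.5,-5,55,0.5,-1.5,-0.5,-5,55,0,0,0,0,55,0,0,0,0,55]' --newtons 40

```text
t: 53.8
ee_pos: [0.5388, -0.0666, 0.2466]
ee_rot: [0.188, 0.717, -0.165, 0.651]
wrist_force: [-0.1, 0.0, 0.8]
opening: 0.548
```

```bash
python3 c.py .546 -.073 .22 62 w46 .14;
```

```text
t 53.8 ee [ 0.5388 -0.0666  0.2466] jaw 61.05 fingerdir [-0.081  0.055 -0.995] open 0.548 F [-0.1  0.   0.8] q [-0.28  0.14  1.42  0.03  1.67 -1.35]
delta cm [ 0.72 -0.64 -2.66] twist 0.9 rows>= 0.5659722751375692 0.11005785174064105
8494 [576.1  42. ] [122.  82.] 66.8 [0.4989 0.1599 0.14  ]
7816 [426.6 120.2] [129.  64.] 63.4 [0.4956 0.0464 0.14  ]
5553 [606.5 167. ] [126.  65.] 90.0 [0.5898 0.1487 0.14  ]
6615 [492.3 247.5] [124.  59.] 62.0 [0.6046 0.05   0.14  ]
```

View pics/w46.png

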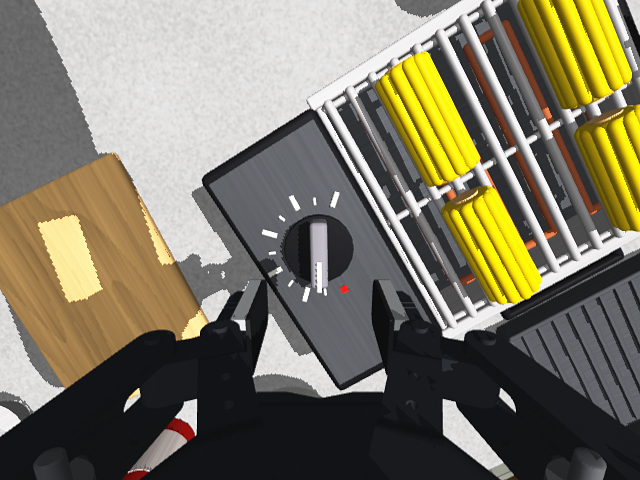

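```bash
python3 - <<'E'
from h import *
s,j=cur()
im=cv2.imread('pics/w46.png');crop(im,240,170,140,140,5,'pics/w46c.png')
for p in [(319,222),(318,254),(319,290)]: print(atz('wrist',*p,.135,s))
E
```

```text
t 53.9 ee [ 0.5388 -0.0664  0.2466] jaw 61.06 fingerdir [-0.081  0.054 -0.995] open 0.545 F [ 0.4  0.1 -0.2] q [-0.28  0.14  1.42  0.03  1.67 -1.35]
[ 0.52333019 -0.05707349  0.135     ]
[ 0.54508015 -0.06999575  0.135     ]
[ 0.57129266 -0.08359728  0.135     ]
```

View pics/w46c.png

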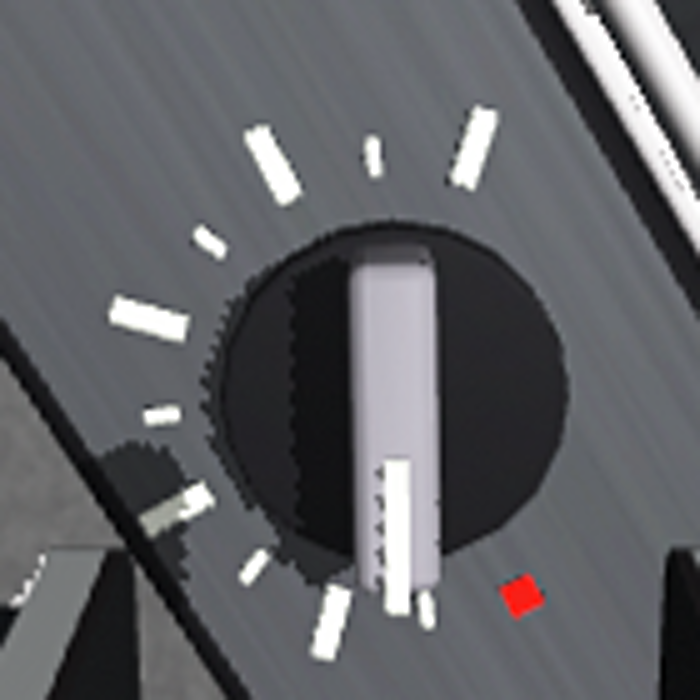

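Emit:
move_arm --rows '[0.7,-0.4,0,0,50,0,0,0,0,50,0,0,-2.5,0,50,0,0,-2.5,0,50,0,0,-2,0,50,0,0,0,0,50,0,0,0,0,50]'

```text
t: 54.55
ee_pos: [0.5469, -0.0673, 0.177]
ee_rot: [0.184, 0.716, -0.161, 0.653]
wrist_force: [1.3, -0.3, 0.4]
opening: 0.5
```

```bash
python3 c.py .546 -.0705 .115 61 w47 .14;
```

```text
t 54.5 ee [ 0.5469 -0.0673  0.177 ] jaw 61.66 fingerdir [-0.078  0.053 -0.996] open 0.500 F [ 1.3 -0.3  0.4] q [-0.28  0.18  1.51  0.03  1.54 -1.36]
delta cm [-0.09 -0.32 -6.2 ] twist -0.7 rows>= 1.2411403829320333 0.07676037145470639
15519 [462.   87.3] [181.  93.] 66.1 [0.4951 0.0443 0.14  ]
962 [626.   34.5] [69. 26.] 90.0 [0.5113 0.1273 0.14  ]
12480 [546.6 262.2] [170.  85.] 63.4 [0.603  0.0487 0.14  ]
```

View pics/w47.png

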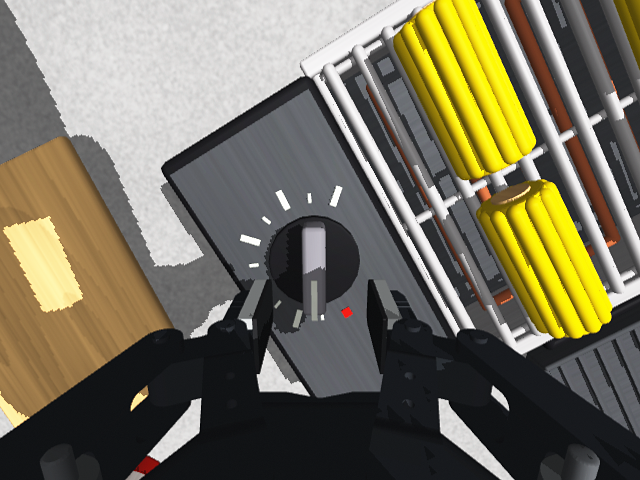

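Emit:
move_arm --rows '[-0.1,-0.3,0,-0.5,50,0,0,-1.5,0,45,0,0,-1.5,0,45,0,0,0,0,45,0,0,0,0,45]'

```text
t: 55.1
ee_pos: [0.5466, -0.0708, 0.147]
ee_rot: [0.188, 0.714, -0.164, 0.654]
wrist_force: [-1.0, 0.1, -1.3]
opening: 0.447
```

```bash
python3 c.py .546 -.0705 .115 61 w48 .14;
```

```text
t 55.1 ee [ 0.5466 -0.0708  0.147 ] jaw 61.13 fingerdir [-0.074  0.053 -0.996] open 0.447 F [-1.   0.1 -1.3] q [-0.29  0.2   1.56  0.03  1.47 -1.36]
delta cm [-0.06  0.03 -3.2 ] twist -0.1 rows>= 0.6405653730920962 0.014896416338041918
19881 [498.8  73.9] [199. 117.] 65.8 [0.4986 0.0434 0.14  ]
15987 [591.2 270.4] [197. 105.] 63.4 [0.6007 0.0475 0.14  ]
```

View pics/w48.png

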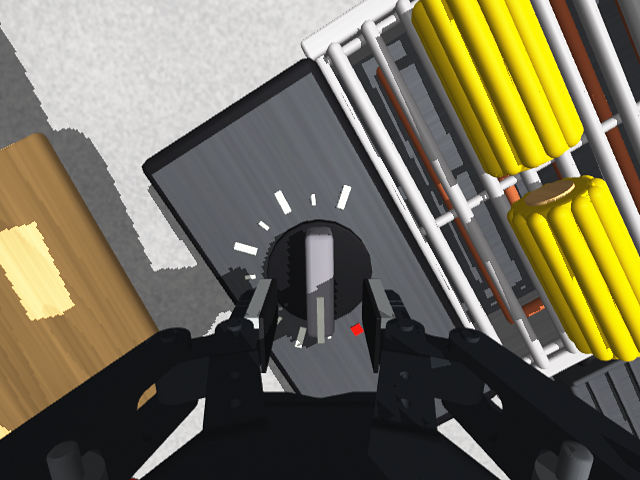

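Emit:
move_arm --rows '[0,0,-1.2,0,45,0,0,-1.2,0,45,0,0,-0.6,0,45,0,0,0,0,45,0,0,0,0,45]'

```text
t: 55.65
ee_pos: [0.5464, -0.0707, 0.1142]
ee_rot: [0.187, 0.714, -0.164, 0.654]
wrist_force: [-0.7, -0.8, 1.0]
opening: 0.45
```

```bash
python3 c.py .546 -.0705 .115 61 w49 .14;
```

```text
t 55.6 ee [ 0.5464 -0.0707  0.1142] jaw 61.13 fingerdir [-0.075  0.053 -0.996] open 0.450 F [-0.7 -0.8  1. ] q [-0.29  0.22  1.6   0.03  1.41 -1.36]
delta cm [-0.04  0.02  0.08] twist -0.1 rows>= 0.019355436683484113 0.015557735453227898
25542 [553.6  67.1] [215. 152.] 65.9 [0.5048 0.042  0.14  ]
10612 [592.5 285. ] [212.  93.] 90.0 [0.5842 0.0266 0.14  ]
```

View pics/w49.png

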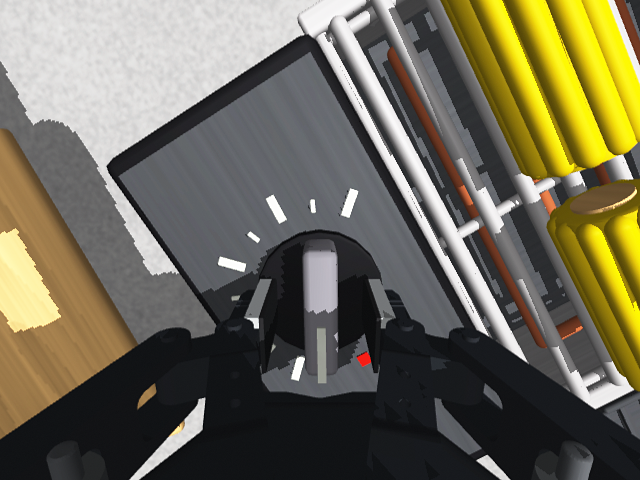

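Emit:
move_arm --rows '[0,0,0.15,0,45,0,0,0,0,5,0,0,0,0,5,0,0,0,0,5,0,0,0,0,5,0,0,0,0,5]' --newtons 40

```text
t: 56.3
ee_pos: [0.5469, -0.0707, 0.1168]
ee_rot: [0.187, 0.714, -0.164, 0.654]
wrist_force: [0.3, 0.5, -0.3]
opening: 0.155
```

Emit:
move_arm --rows '[0,0,0,-6,5,0,0,0,-6,5,0,0,0,0,5]'

```text
t: 56.6
ee_pos: [0.5469, -0.0706, 0.1168]
ee_rot: [0.263, 0.69, -0.234, 0.633]
wrist_force: [0.1, 1.2, -2.3]
opening: 0.151
```

```bash
python3 c.py .5464 -.0707 .115 61 w50 .14;
```

```text
t 56.6 ee [ 0.5469 -0.0706  0.1168] jaw 48.79 fingerdir [-0.06   0.067 -0.996] open 0.151 F [ 0.1  1.2 -2.3] q [-0.3   0.21  1.6   0.05  1.4  -1.16]
delta cm [-0.05 -0.01 -0.18] twist 12.2 rows>= 0.0374562549545219 1.4212174152357708
18732 [501.6  29.7] [192. 146.] 51.5 [0.5095 0.0434 0.14  ]
12368 [583. 207.] [204. 112.] 90.0 [0.5785 0.0313 0.14  ]
```

View pics/w50.png

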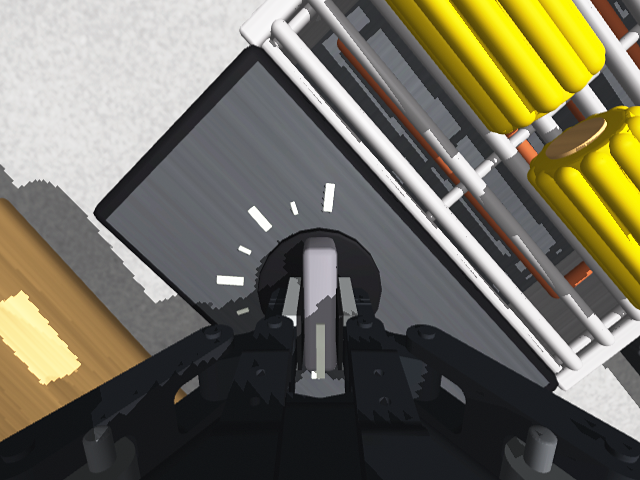

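Emit:
move_arm --rows '[0,0,0,-7,5,0,0,0,-7,5,0,0,0,-7,5,0,0,0,-7,5,0,0,0,-7,5,0,0,0,-7,5,0,0,0,-7,5,0,0,0,-7,5,0,0,0,-7,5,0,0,0,-7,5,0,0,0,0,5]'

```text
t: 57.75
ee_pos: [0.5474, -0.0705, 0.1168]
ee_rot: [0.612, 0.412, -0.555, 0.384]
wrist_force: [1.8, -1.4, -2.9]
opening: 0.151
```

```bash
python3 -c "
from h import *
cur();snap('wrist','w51')"
```

```text
t 57.8 ee [ 0.5474 -0.0705  0.1168] jaw -21.49 fingerdir [ 0.044  0.078 -0.996] open 0.151 F [ 1.8 -1.4 -2.9] q [-0.32  0.15  1.68  0.09  1.3   0.03]
```

View pics/w51.png

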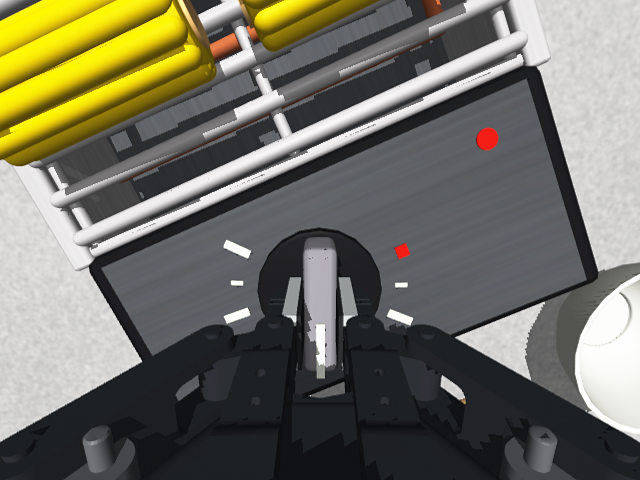

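Emit:
move_arm --rows '[0,0,0,-7,5,0,0,0,-7,5,0,0,0,-7,5,0,0,0,-7,5,0,0,0,-7,5,0,0,0,-7,5,0,0,0,-7,5,0,0,0,-7,5,0,0,0,-7,5,0,0,0,-5,5,0,0,0,0,5]'

```text
t: 58.9
ee_pos: [0.5477, -0.0709, 0.1168]
ee_rot: [0.736, 0.007, -0.676, 0.016]
wrist_force: [0.1, -1.5, -1.7]
opening: 0.15
```

```bash
python3 -c "
from h import *
cur();snap('wrist','w52')"
```

```text
t 58.9 ee [ 0.5477 -0.0709  0.1168] jaw -88.15 fingerdir [ 0.085 -0.012 -0.996] open 0.150 F [ 0.1 -1.5 -1.7] q [-0.27  0.11  1.72  0.01  1.22  1.26]
```

View pics/w52.png

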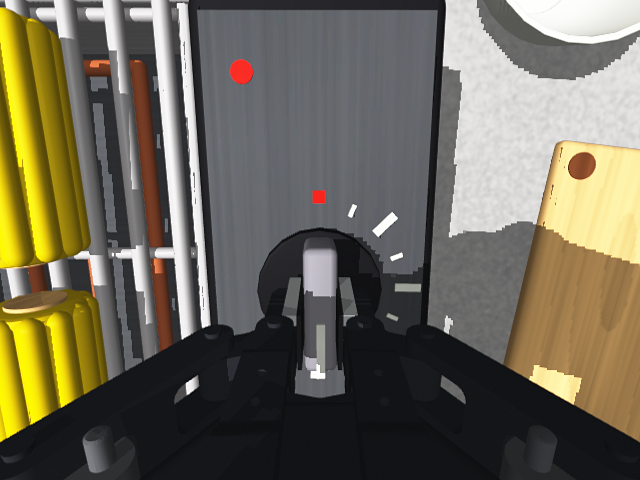

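Emit:
move_arm --rows '[0,0,0,-3.2,5,0,0,0,0,5,0,0,0,0,5]'

```text
t: 59.25
ee_pos: [0.5477, -0.0709, 0.1168]
ee_rot: [0.736, -0.007, -0.677, 0.004]
wrist_force: [-0.1, -0.1, -0.9]
opening: 0.151
```

```bash
python3 -c "
from h import *
cur()"
```

```text
t 59.2 ee [ 0.5477 -0.0709  0.1168] jaw -90.35 fingerdir [ 0.083 -0.016 -0.996] open 0.151 F [-0.1 -0.1 -0.9] q [-0.27  0.12  1.72  0.01  1.23  1.3 ]
```

Another −1°, then release and look.

Emit:
move_arm --rows '[0,0,0,-1,5,0,0,0,0,5,0,0,0,0,45,0,0,0,0,45,0,0,0,0,45,0,0,2,0,50,0,0,3,0,50,0,0,4,0,50,0,0,4,0,50,1,0,3,0,50,2.5,0,0,0,50,0,0,0,0,50]'

```text
t: 60.45
ee_pos: [0.5818, -0.0706, 0.2842]
ee_rot: [0.736, -0.011, -0.677, 0.0]
wrist_force: [-0.9, 0.2, -0.5]
opening: 0.498
```

```bash
python3 -c "
from h import *
s,j=cur();s,_=snap('wrist','w53');np.save('s53.npy',s,allow_pickle=True)
crop(cv2.imread('pics/w53.png'),240,160,160,150,5,'pics/w53c.png')"
```

```text
t 60.5 ee [ 0.5818 -0.0706  0.2842] jaw -90.94 fingerdir [ 0.083 -0.017 -0.996] open 0.498 F [-0.9  0.2 -0.5] q [-0.25  0.1   1.39  0.    1.57  1.33]
```

View pics/w53.png

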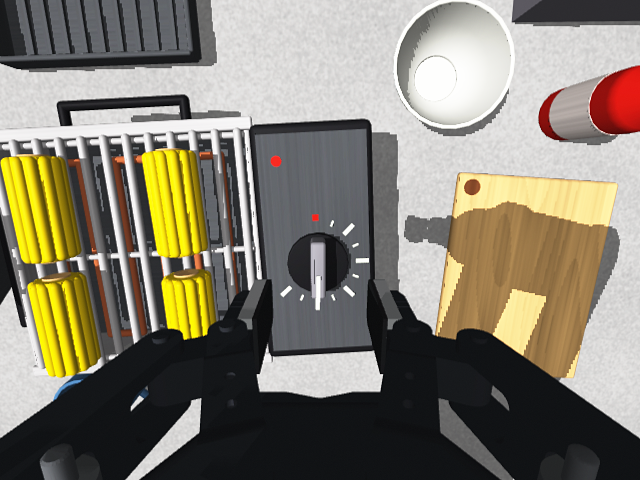

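View pics/w53c.png

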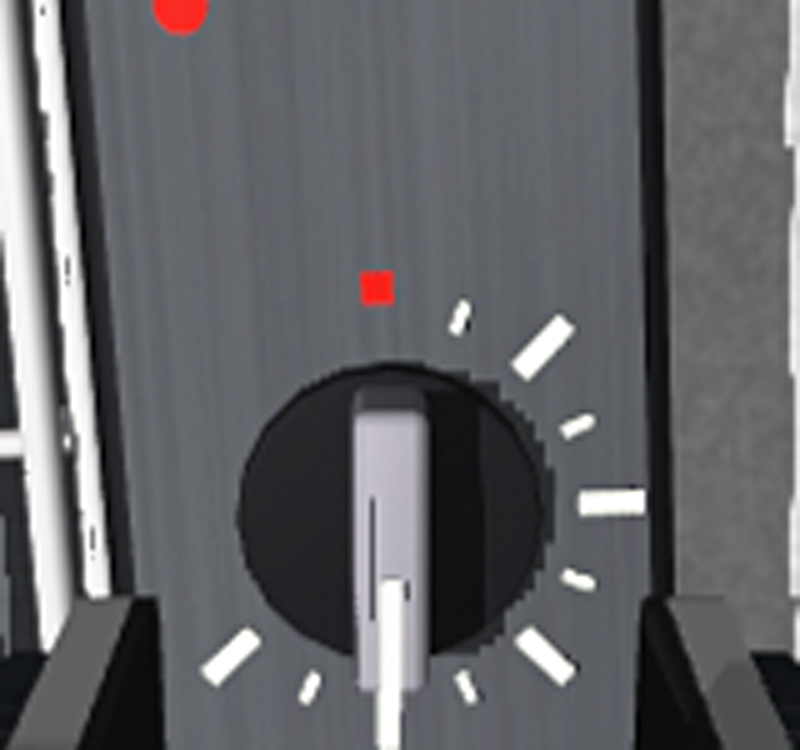

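```bash
python3 - <<'E'
from h import *
from scipy.optimize import least_squares
s=np.load('s53.npy',allow_pickle=True).item()
P=lambda x,y,z:atz('wrist',(x+.5)/5-.5+240,(y+.5)/5-.5+160,z,s)[:2]
M={.8:(543,347),1.6:(612,503),2.4:(546,657),4.0:(231,657)}
X={a:P(*p,.1) for a,p in M.items()}
pts=np.array(list(X.values()));an=np.array(list(X))
f=lambda q:(np.c_[q[0]+q[2]*np.cos(q[3]-an),q[1]+q[2]*np.sin(q[3]-an)]-pts).ravel()
q=least_squares(f,[.545,-.07,.04,.03]);print(q.x,q.fun.reshape(-1,2)*1e3)
a=(P(357,405,.135)+P(430,405,.135))/2;b=(P(360,688,.135)+P(427,688,.135))/2
print(a,b,(a+b)/2); d=b-a; ang=np.arctan2(d[1],d[0]); print('bar knob angle',(q.x[3]-ang)%(2*np.pi), 'red',P(377,288,.1))
l=P(392,585,.135);print('line',(q.x[3]-np.arctan2(*(P(390,740,.135)-l)[::-1]))%(2*np.pi))
E
```

```text
[ 0.54615361 -0.07078171  0.04495624  0.03794051] [[-0.04814893 -0.03085865]
 [ 0.02449796 -0.02684728]
 [ 0.06185526  0.02635248]
 [-0.03820429  0.03135345]]
[ 0.57513532 -0.07174282] [ 0.52191184 -0.07084212] [ 0.54852358 -0.07129247]
bar knob angle 3.19645447539324 red [ 0.59110051 -0.06920035]
line 3.2089724844344643
```

Emit:
move_arm --rows '[-2,-1,2,0,50,-3,-1,2,0,50,-4,-1,1,0,50,-4,-1,0,0,50,-4,-1,0,0,50,-3,-1,0,0,50,0,0,0,0,50]'

```text
t: 61.2
ee_pos: [0.3707, -0.13, 0.3324]
ee_rot: [0.734, -0.01, -0.679, 0.002]
wrist_force: [0.5, -0.0, 0.1]
opening: 0.502
```

```bash
python3 -c "
from h import *
s,j=cur();snap('top','t54');snap('side','s54')
crop(cv2.imread('pics/s54.png'),160,130,220,180,3.5,'pics/s54c.png')
crop(cv2.imread('pics/t54.png'),120,180,240,160,3.3,'pics/t54c.png')
b=comps(cv2.imread('pics/s54.png')[:,:,::-1],(0,120,60),(8,255,255),20,(230,140,270,180));print(b)
"
```

```text
t 61.2 ee [ 0.3707 -0.13    0.3324] jaw -90.72 fingerdir [ 0.079 -0.017 -0.997] open 0.502 F [ 0.5 -0.   0.1] q [-0.56 -0.31  1.66  0.03  1.71  1.03]
[]
```

View pics/t54.png

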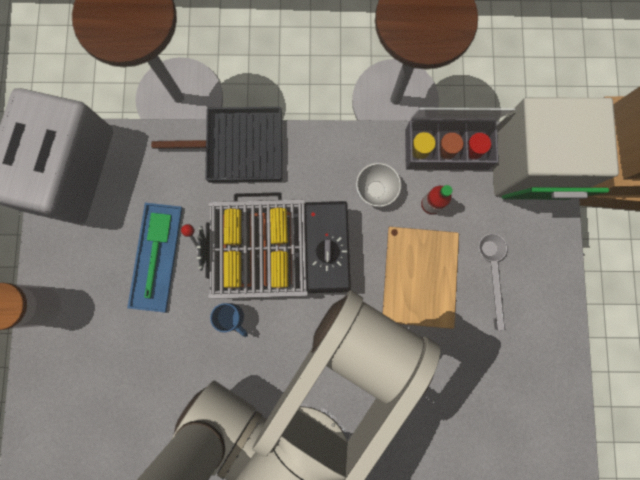

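View pics/s54.png

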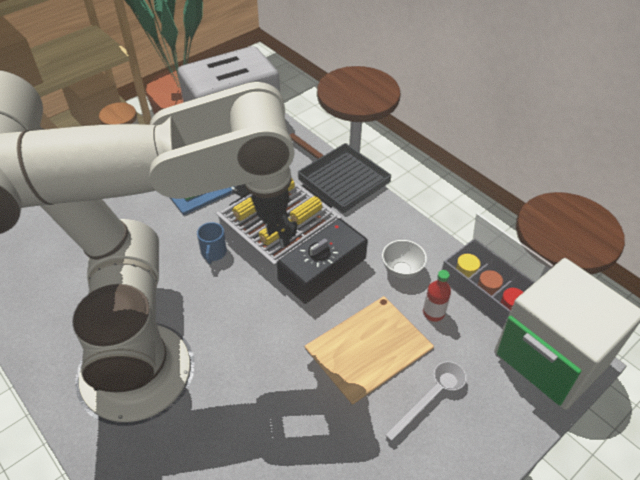

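View pics/t54c.png

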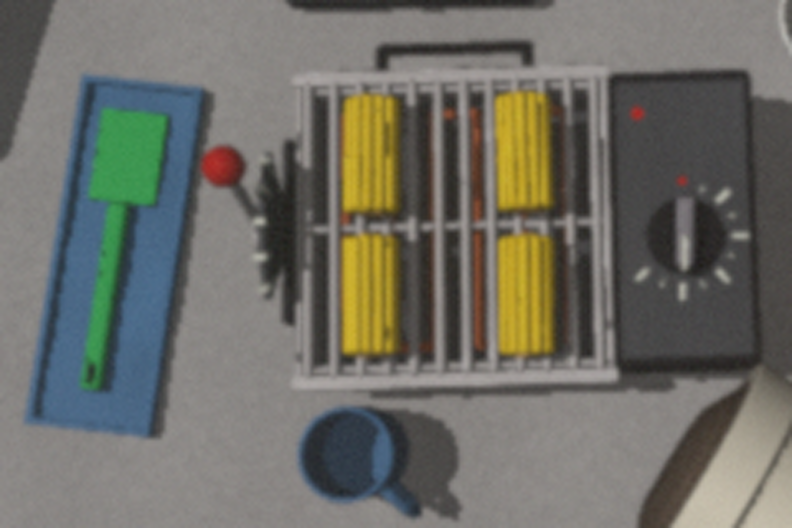

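View pics/s54c.png

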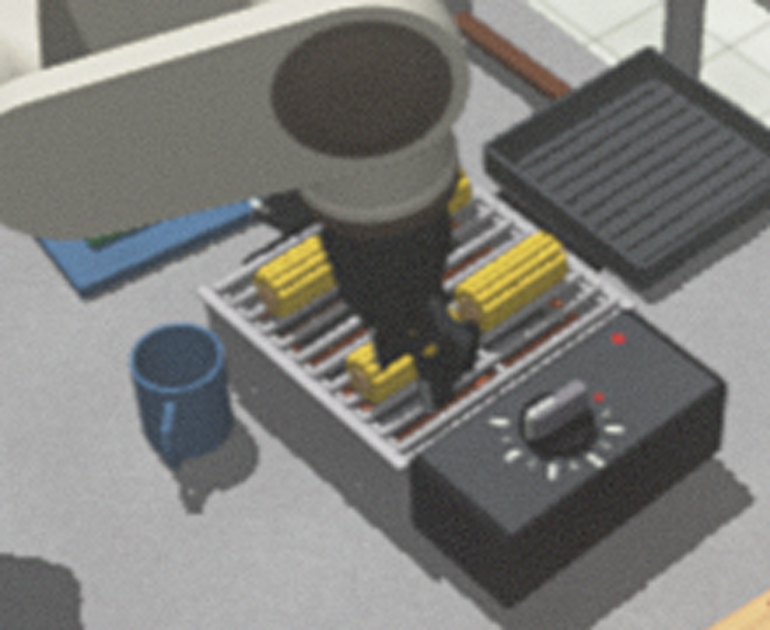

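```bash
python3 - <<'E'
from h import *
T=lambda x,y:((x+.5)/3.3-.5+120,(y+.5)/3.3-.5+180)
b=atz('top',*T(222,166),.1842);a=atz('top',*T(222,268),.1847);print(a,b)
for px in(.5478,.5495):print(px,.6+np.arcsin((b[0]-px)/.13))
# marks in top crop
im=cv2.imread('pics/t54.png');crop(im,165,215,60,75,8,'pics/t54d.png')
E
```

```text
[0.51049638 0.26981683 0.1847    ] [0.58657041 0.27339998 0.1842    ]
0.5478 0.9028418555294353
0.5495 0.8891702405890665
```

View pics/t54d.png

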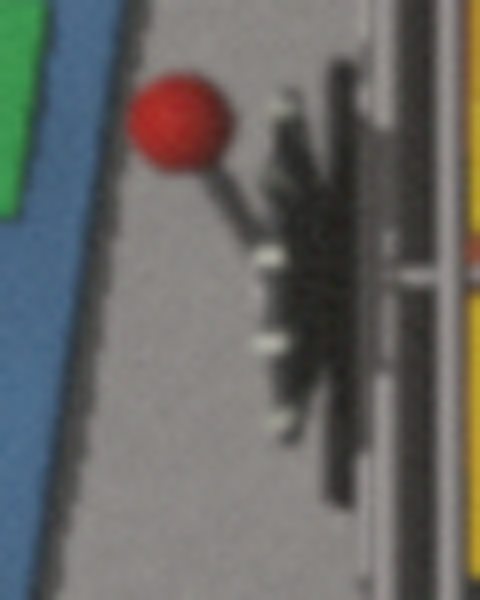

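Every estimate puts the lever at 0.89–0.90 and the knob at about 3.2. All four pieces of corn lie flat on the grate, and the spatula is in the rest. Handing in.

```bash
python3 -c "
from workcell import ctrl
print(ctrl.hand_in())"
```

```text
the job is handed in; nothing more can be done
None
```

The grill is ready as asked, and I handed the job in at about 61 s. I worked in this order:
- **Lever:** set to the fourth mark. It stopped short on the first pull, so I gripped it again and moved it the rest of the way.
- **Spatula:** laid lengthwise in the blue rest.
- **Corn:** all four pieces moved from the board and laid flat on the grate in a 2×2 pattern.
- **Thermostat:** turned up to 200 last.

My last checks before handing in:
- **Lever angle:** 0.89–0.91 rad from the wrist and top views, against a target of 0.9. The spread comes from two estimates of the pivot position about 2 mm apart. The final side picture could not confirm it because the arm hid the ball.
- **Thermostat angle:** 3.20–3.21 rad, measured against the printed marks, with a target of 3.2.
- **Spatula, corn and other items:** the top picture shows the spatula inside the rest and the corn within the grate's edges. The bowl, ladle, sauce and mug looked unmoved.

The gripper slowly tilted to about 5° over the long moves, but no grasp or placing went wrong because of it. I never saw the grip slacken or any corn get knocked aside.

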